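# Open the clamp fixture with the draw key, load the modules, clamp them, hang the key

## Robot

A 6-joint arm with a two-finger parallel gripper is mounted at the origin on the work surface. World frame = base frame: x ahead of the robot, y to its left, z up, the work surface at z = 0. Lengths are in m, angles in rad, forces in N, time in s.
With the tool pointing down it reaches from about 0.3 to 0.85 m from the base axis. Payload 5.4 kg.
Tool frame: the origin (TCP) lies at the very end of the fingers, on their centre line; the grasp point (between the pads) lies 19 mm behind it; x points along the fingers, y is the direction in which the jaws open and shut, and the axes are right-handed (so a half turn about x gives the same grasp; the last joint's range is limited). The gripper opens to 85 mm and grips with 20 to 120 N. Pads are 22 mm wide; open, the fingers measure 114 mm over their backs; the gripper's body (76 mm by 85 mm) begins 54 mm behind the grasp point. The pads swing forward as they close: fully open they stand 13 mm farther back than shut.
Start: joints at [-0.21, 0.158, 1.597, -0, 1.386, -0.21], TCP at [0.575, -0, 0.231] pointing down, gripper open.
Joint ranges: [-2.91, 2.91], [-0.94, 2.29], [0.18, 2.7], [-1.29, 4.43], [0.17, 2.64], [-3, 3]. Speed limits (rad/s): [2.57, 2.57, 3.14, 3.14, 3.14, 3.14].

## Interface

Orientations are given as a unit quaternion [x, y, z, w].
In Python, from bench import manip gives the robot as it stands.
- The arm moves only by the tool send_rows, never from a script. Its argument "moves" is a list that holds one entry, the list of rows, each a list of 7 numbers: the shift along the tool's x, y, z in m, then the turn, a rotation vector about the tool's x, y, z in rad, then the finger opening in m, from 0 to 0.0854. A call has 1 to 8 rows; each row is the pose to reach, as a shift and turn from the pose commanded when the call began, along the tool's axes at that moment; what a row does not reach only later rows make up. A row lasts 1/10 s, in which the tool goes at most 50 mm and 8.59 degrees, less where a joint would pass 70% of its speed; a pose out of reach is approached as far as the arm can. A call with a gripper value outside its range is refused whole. The fingers move at their own pace and stop on an object; "newtons" is the grip in N (left out, the last holds). Time passes only in rows, so rows that repeat a pose let the fingers close. It gives the time, the measured TCP pose, the force and the opening at its end, in the units of the state.
- manip.observe(): the state, without advancing time (a new reading comes with each control period).
- manip.grab_frame(name): name is "scene" or "side" or "wrist"; returns the picture (420x560x3 uint8, red, green, blue); there is no depth.
- manip.camera_model(name): a dict with "mtx" (3x3 intrinsics, pixels), "dist_coeffs" ([k1, k2, p1, p2, k3] as OpenCV has them; the pictures are not rectified), "xyz" and "rotation" of the camera in the world; the wrist camera has in their place "hand_eye" (4x4, takes a point from camera to tool coordinates, whose origin is the TCP and whose axes are the tool frame's). Camera axes: x right, y down, z forward; pixel columns grow to the right and rows downward; lengths in m; the calibration is good to about 2 mm. A picture is of the moment at which its call begins: read the wrist's pose just before it. camera_model takes no time and is no camera call.
- manip.hand_in(): hands the job in, once; it reports no verdict.
The state is a dict: "time": time; "q": joint angles; "qvel": joint speeds; "joint_efforts": joint torques, N m; "eef_pos": TCP position; "orientation": TCP orientation; "contact_force": force on the tool from outside, world axes, zero at the start; "ft_torque": the same for the moment, N m; "grip_width": finger opening in m.
Only numpy, scipy, OpenCV 4.12 (cv2) and the standard library are available. Lean on these libraries where they do the work, as an engineer would, in place of code of your own. Each camera call takes 0.05 s, during which the arm holds its last target.

## Task

Get the clamp fixture loaded for dispensing: take the black-handled draw key from its middle hook, drag its tip along the draw bar in the housing's slot until it drops into the hidden notch, stop there a moment with the clamp still closed, then draw the clamp fully open and hang the key back upright on its hook (it must not stand in the slot during loading). Load every power module from the rubber mat flat into the nests, one to a nest, either way round, in any order. Then feel for the notch with the key again, stop there a moment with the clamp still open, draw the clamp fully closed over the modules and hang the key back upright on its hook, never knocking the tools beside it and leaving the bottle and the parts bin alone.

Things in the scene. Friction and masses are not known exactly. Their poses are not given: they have to be found in the camera images.
- fixture: Clamp fixture, bolted down: aluminium plate 250 (x) x 270 (y) mm, top 12 mm above the bench. Origin: plate centre, on the bench; x away from the robot. Carries three nests side by side, a white clamp bar at their -x side, and at y = -100 mm a slotted housing 236 mm long (x), 46 wide, top 40 mm above the bench. White fences beside the nests stand 7 mm, the far stop (+x) 8 mm above the plate.
- nest0 (a point): Nest point: where the centre of a module's underside lies when clamped, 12 mm above the bench. The nest takes the module's length along the fixture's x and is 56 mm wide (y). At the nest point the module's +x edge is 1 mm short of the far stop; while the clamp is open it may lie up to 18 mm nearer to the robot (-x). Nests are 62 mm apart along y.
- nest1 (a point): Nest point: where the centre of a module's underside lies when clamped, 12 mm above the bench. The nest takes the module's length along the fixture's x and is 56 mm wide (y). At the nest point the module's +x edge is 1 mm short of the far stop; while the clamp is open it may lie up to 18 mm nearer to the robot (-x). Nests are 62 mm apart along y.
- nest2 (a point): Nest point: where the centre of a module's underside lies when clamped, 12 mm above the bench. The nest takes the module's length along the fixture's x and is 56 mm wide (y). At the nest point the module's +x edge is 1 mm short of the far stop; while the clamp is open it may lie up to 18 mm nearer to the robot (-x). Nests are 62 mm apart along y.
- slot_near (a point): The -x end of the slot in the housing's top, on its centre line, 40 mm above bench. The slot, 18 mm wide, 96 mm long, runs straight along the fixture's x to slot_far; two soft black dust lips hide it and part freely for the shank. 28 mm above the bench lies the flat top of the draw bar, nearly as wide as the slot. It takes 5 to 10 N to move, 20 mm from stop to stop: to slot_near opens the clamp.
- slot_far (a point): The +x end of the slot, like slot_near. The draw bar has one hidden cross notch, 17 mm long (x), 13 mm deep (floor 15 mm above the bench). Clamp closed, its centre lies anywhere 39 to 85 mm from slot_near; clamp open, 20 mm nearer to slot_near. The bar is adjustable, so the clamp does not show where: it must be felt for.
- clamp (a joint): Opening (m) of the white clamp bar: 0 fully closed (as it starts, nests empty), 0.020 fully open, towards the fixture's -x; moves 1:1 with the draw bar and stays where it is left. Its face, 61 mm to the -x side of the nest points when open, pushes the modules up to the far stop in closing; its lip reaches 6 mm over the boards' near edges. Top of the bar 28 mm above the bench.
- module0: Power module, one of up to three alike (some may be absent): green circuit board on an aluminium base, 80 (x) x 50 (y) x 6 mm, with a dark finned heat sink 34 (x) x 28 (y) mm at its centre, top 40 mm above the underside: grip it there. 0.13 to 0.21 kg. Origin: centre of the underside, z up. Starts flat on the rubber mat (2 mm thick). May be loaded either way round.
- module1: Power module, one of up to three alike (some may be absent): green circuit board on an aluminium base, 80 (x) x 50 (y) x 6 mm, with a dark finned heat sink 34 (x) x 28 (y) mm at its centre, top 40 mm above the underside: grip it there. 0.13 to 0.21 kg. Origin: centre of the underside, z up. Starts flat on the rubber mat (2 mm thick). May be loaded either way round.
- module2: Power module, one of up to three alike (some may be absent): green circuit board on an aluminium base, 80 (x) x 50 (y) x 6 mm, with a dark finned heat sink 34 (x) x 28 (y) mm at its centre, top 40 mm above the underside: grip it there. 0.13 to 0.21 kg. Origin: centre of the underside, z up. Starts flat on the rubber mat (2 mm thick). May be loaded either way round.
- key: Draw key: round steel shank, 10 mm in diameter, 80 mm long, pointing down; above it a 30 x 30 x 5 mm collar (underside 80 mm above the tip), then a black box-shaped handle 16 (x) x 24 (y) mm, 85 to 140 mm above the tip, to be gripped from above. 0.16 kg. Origin: the tip, z up along the shank. Starts hanging on the rack's middle hook, its x along the rack's x.
- rack: Tool rack, fixed: low aluminium rail along y on a base plate, top 104 mm above the bench, 28 mm beyond the hanging point (+x). Three double-prong hooks, 55 mm apart along y, point to -x. Origin: on the bench, straight below the middle hook's hanging point; x away from the robot.
- hook (a point): Hanging point of the middle hook, the draw key's own: midway between its two prongs (gap 16 mm), level with their tops, 100 mm above the bench. Prong ends turn up 8 mm, 32 mm to the -x side. A tool hangs with its collar on the prongs and its shank between them, the key's tip 80 mm below this point; it can be lifted straight up and lowered straight down.
- nutdriver: Neighbouring tool hanging on the rack's left or right hook: shank with socket, collar, round grey handle 26 mm in diameter, top 143 mm above its tip. Origin: the tip. Not to be knocked.
- burnisher: Neighbouring tool hanging on the other outer hook: shank, collar, round wooden handle up to 24 mm in diameter, top 148 mm above its tip. Origin: the tip. Not to be knocked.
- bottle: White plastic bottle with black cap, 52 mm in diameter, 130 mm tall, standing beyond the fixture; leave alone. Origin: centre of its underside.
- partsbin: Grey open parts bin 90 (x) x 120 (y) x 50 mm, beyond the fixture; leave alone. Origin: centre of its underside.
There are look-alikes about, which are no part of the job. Leave any blue or red look-alike of the module1 alone.

How it is judged:
On the way, in this order (a step that is already met when the one before it is completed fails the run):
1. the key's tip has dropped into the draw bar's notch while the clamp is still closed (x of key in the frame of fixture between -0.045 and 0.057 m and y of key in the frame of fixture between -0.112 and -0.088 m and z of key in the frame of fixture below 0.0215 m and value of joint clamp below 0.004 m), for 0.3 s.
2. the clamp has been drawn fully open with the key in the notch (x of key in the frame of fixture between -0.045 and 0.057 m and y of key in the frame of fixture between -0.112 and -0.088 m and z of key in the frame of fixture below 0.0215 m and value of joint clamp above 0.017 m), for 0.2 s.
3. every module lies flat in a nest of its own, the clamp is open and the key hangs on its hook (((x of module0 in the frame of nest0 between -0.02 and 0.006 m and y of module0 in the frame of nest0 between -0.006 and 0.006 m) or (x of module0 in the frame of nest1 between -0.02 and 0.006 m and y of module0 in the frame of nest1 between -0.006 and 0.006 m) or (x of module0 in the frame of nest2 between -0.02 and 0.006 m and y of module0 in the frame of nest2 between -0.006 and 0.006 m)) and z of each of module0, module1, module2 in the frame of fixture below 0.0155 m and angle between each of module0, module1, module2's own z axis and vertical below 0.09 rad and linear speed of each of module0, module1, module2, key below 0.03 m/s and ((x of module1 in the frame of nest0 between -0.02 and 0.006 m and y of module1 in the frame of nest0 between -0.006 and 0.006 m) or (x of module1 in the frame of nest1 between -0.02 and 0.006 m and y of module1 in the frame of nest1 between -0.006 and 0.006 m) or (x of module1 in the frame of nest2 between -0.02 and 0.006 m and y of module1 in the frame of nest2 between -0.006 and 0.006 m)) and ((x of module2 in the frame of nest0 between -0.02 and 0.006 m and y of module2 in the frame of nest0 between -0.006 and 0.006 m) or (x of module2 in the frame of nest1 between -0.02 and 0.006 m and y of module2 in the frame of nest1 between -0.006 and 0.006 m) or (x of module2 in the frame of nest2 between -0.02 and 0.006 m and y of module2 in the frame of nest2 between -0.006 and 0.006 m)) and value of joint clamp above 0.01 m and x of key in the frame of rack between -0.022 and 0.018 m and y of key in the frame of rack between -0.01 and 0.01 m and z of key in the frame of rack between 0.014 and 0.026 m and angle between key's own z axis and vertical below 0.15 rad), for 0.3 s.
4. the key's tip has dropped into the notch again while the clamp is still open (x of key in the frame of fixture between -0.045 and 0.057 m and y of key in the frame of fixture between -0.112 and -0.088 m and z of key in the frame of fixture below 0.0215 m and value of joint clamp above 0.012 m), for 0.3 s.
5. the clamp has been drawn fully closed with the key in the notch (x of key in the frame of fixture between -0.045 and 0.057 m and y of key in the frame of fixture between -0.112 and -0.088 m and z of key in the frame of fixture below 0.0215 m and value of joint clamp below 0.003 m), for 0.2 s.
At the end, for the whole second after the job is handed in: Clamp within 3.5 mm of fully closed; each module flat (under 0.09 rad) in its own nest, within 6 mm of the nest point; key at rest upright (tilt under 0.15 rad) on the middle hook, within 10 mm sideways, 18 mm along the prongs, 6 mm in height; all released (value of joint clamp below 0.0035 m and ((x of module0 in the frame of nest0 between -0.006 and 0.006 m and y of module0 in the frame of nest0 between -0.006 and 0.006 m) or (x of module0 in the frame of nest1 between -0.006 and 0.006 m and y of module0 in the frame of nest1 between -0.006 and 0.006 m) or (x of module0 in the frame of nest2 between -0.006 and 0.006 m and y of module0 in the frame of nest2 between -0.006 and 0.006 m)) and z of each of module0, module1, module2 in the frame of fixture below 0.0155 m and angle between each of module0, module1, module2's own z axis and vertical below 0.09 rad and linear speed of each of module0, module1, module2, key below 0.03 m/s and ((x of module1 in the frame of nest0 between -0.006 and 0.006 m and y of module1 in the frame of nest0 between -0.006 and 0.006 m) or (x of module1 in the frame of nest1 between -0.006 and 0.006 m and y of module1 in the frame of nest1 between -0.006 and 0.006 m) or (x of module1 in the frame of nest2 between -0.006 and 0.006 m and y of module1 in the frame of nest2 between -0.006 and 0.006 m)) and ((x of module2 in the frame of nest0 between -0.006 and 0.006 m and y of module2 in the frame of nest0 between -0.006 and 0.006 m) or (x of module2 in the frame of nest1 between -0.006 and 0.006 m and y of module2 in the frame of nest1 between -0.006 and 0.006 m) or (x of module2 in the frame of nest2 between -0.006 and 0.006 m and y of module2 in the frame of nest2 between -0.006 and 0.006 m)) and x of key in the frame of rack between -0.022 and 0.018 m and y of key in the frame of rack between -0.01 and 0.01 m and z of key in the frame of rack between 0.014 and 0.026 m and angle between key's own z axis and vertical below 0.15 rad); the robot touches nothing.
It fails at once if a neighbouring tool on the rack is knocked (its tip moves more than 30 mm) (distance of any of nutdriver, burnisher from where it was at the start of the episode above 0.03 m).
It fails at once if the bottle or the parts bin is moved more than 30 mm (distance of any of bottle, partsbin from where it was at the start of the episode above 0.03 m).
Of module0, module1, module2 only 2 to 3 are there at a start; the rules pass over those that are not, and their reading is None.
At some moment in a run one of module0, module1, module2 may be knocked a few centimetres aside while the robot is not near it.
It also fails if it takes over 210 s, if anything falls off the work surface, if the arm or the gripper's body presses on something with over 40 N, if the wrist force passes 120 N, or if a joint passes its speed limit or range.

## Working session

There is one attempt and no reset: what is moved stays moved. The work goes in short steps, Python scripts to look and compute and a tool call to move; the robot and the scene stay as the last step left them, time stands still between calls to the robot, and variables do not carry over. Pictures are saved under pics/ and viewed, and the job is handed in when it is done.

Besides the shell and the picture viewer there is one more tool, called after "Emit:" as name([rows], argument=value, ...), one row to a line, values as JSON. send_rows: Moves the arm, as the interface text tells. Its arguments: {"type":"object","properties":{"moves":{"type":"array"},"newtons":{"type":"number"}},"required":["moves"]}

```bash
ls; mkdir -p pics; python3 - <<'E'
from bench import manip
import cv2
print(manip.observe())
for n in ("scene","side","wrist"):
    im=manip.grab_frame(n); cv2.imwrite(f"pics/{n}0.png",im[:,:,::-1]); 
    m=manip.camera_model(n); print(n,m)
E
```

```text
pics
{'time': 0.0, 'q': array([-2.10075173e-01,  1.59038858e-01,  1.59820950e+00, -1.25834114e-05,
        1.38620298e+00, -2.10079459e-01]), 'qvel': array([-9.21701534e-05, -1.32987039e-03, -2.09611223e-04,  1.99752639e-03,
       -1.47627211e-04, -4.73515268e-04]), 'joint_efforts': array([ 1.96016467e-04, -3.96006632e+01, -3.31426942e+01, -2.07608541e-04,
        8.36965773e-03, -3.09808388e-05]), 'eef_pos': array([5.74409812e-01, 1.15110239e-04, 2.30334005e-01]), 'orientation': array([ 0.49963691,  0.50055041, -0.50035936,  0.49945246]), 'contact_force': array([-0.15534044,  0.22461288, -0.20659859]), 'ft_torque': array([ 0.02845991,  0.0035089 , -0.01277252]), 'grip_width': 0.0854686318938395}
scene {'mtx': array([[480.4800555 ,   0.        , 276.54826048],
       [  0.        , 480.4800555 , 203.90575133],
       [  0.        ,   0.        ,   1.        ]]), 'dist_coeffs': array([-0.09792899,  0.        ,  0.        ,  0.        ,  0.        ]), 'xyz': array([ 0.88101282, -0.57613587,  0.95931685]), 'rotation': array([ 0.90668614,  0.26725404, -0.0857524 , -0.3148683 ])}
side {'
[... 289 characters left out ...]
  0.87049913]), 'rotation': array([ 0.92151789, -0.17015215,  0.06683578, -0.3426164 ])}
wrist {'mtx': array([[324.27155589,   0.        , 281.64734313],
       [  0.        , 324.27155589, 206.95499862],
       [  0.        ,   0.        ,   1.        ]]), 'dist_coeffs': array([-0.06126596,  0.        ,  0.        ,  0.        ,  0.        ]), 'hand_eye': array([[ 2.55772599e-04, -3.10447359e-01,  9.50590538e-01,
        -1.42005608e-01],
       [ 9.99999860e-01,  5.20387268e-04, -9.91170293e-05,
        -6.60381331e-04],
       [-4.63904593e-04,  9.50590430e-01,  3.10447449e-01,
        -7.88995428e-02],
       [ 0.00000000e+00,  0.00000000e+00,  0.00000000e+00,
         1.00000000e+00]])}
```

View pics/scene0.png

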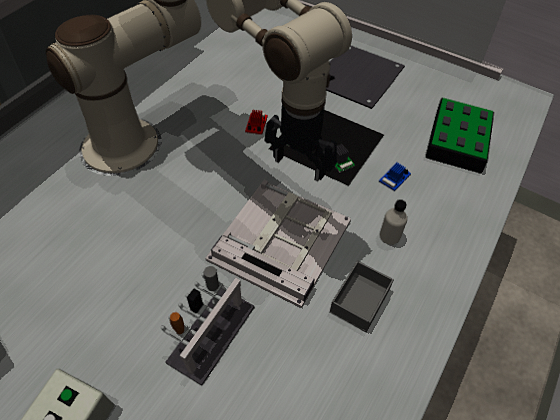

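View pics/side0.png

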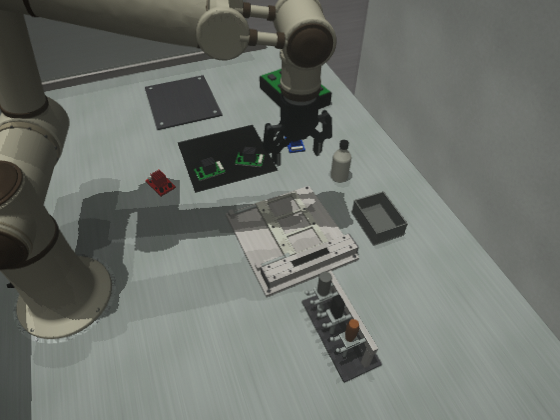

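View pics/wrist0.png

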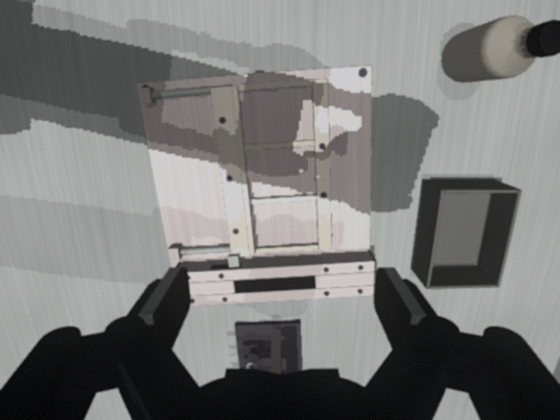

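```bash
cat > lib.py <<'E'
import numpy as np, cv2
from scipy.spatial.transform import Rotation as R
def cam(m, obs=None):
    """returns K,d,Rwc,pos"""
    K=np.array(m['mtx']);d=np.array(m['dist_coeffs'])
    if 'hand_eye' in m:
        H=np.array(m['hand_eye']); Rt=R.from_quat(obs['orientation']).as_matrix()
        return K,d,Rt@H[:3,:3],Rt@H[:3,3]+obs['eef_pos']
    return K,d,R.from_quat(m['rotation']).as_matrix(),np.array(m['xyz'])
def rays(c,px):
    K,d,Rw,p=c
    u=cv2.undistortPoints(np.array(px,float).reshape(-1,1,2),K,d)[:,0]
    return np.c_[u,np.ones(len(u))]@Rw.T
def plane(c,px,z):
    r=rays(c,px); p=c[3]; return p+r*((z-p[2])/r[:,2])[:,None]
def proj(c,P):
    K,d,Rw,p=c
    P=np.atleast_2d(np.array(P,float)); 
    rv=cv2.Rodrigues(Rw.T)[0]; return cv2.projectPoints(P,rv,-Rw.T@p,K,d)[0][:,0]
def tri(cs,pxs):
    A=np.zeros((3,3));b=np.zeros(3)
    for c,px in zip(cs,pxs):
        r=rays(c,[px])[0];r/=np.linalg.norm(r);M=np.eye(3)-np.outer(r,r);A+=M;b+=M@c[3]
    X=np.linalg.solve(A,b)
    return X,[np.linalg.norm(np.cross(rays(c,[px])[0]/np.linalg.norm(rays(c,[px])[0]),X-c[3])) for c,px in zip(cs,pxs)]
import json
def snap(name,tag):
    from bench import manip
    o=manip.observe(); im=manip.grab_frame(name); cv2.imwrite(f'pics/{tag}.png',im[:,:,::-1])
    json.dump({k:np.array(o[k]).tolist() for k in('eef_pos','orientation','time')},open(f'pics/{tag}.json','w'))
    return cam(manip.camera_model(name),o),im[:,:,::-1].copy()
def load(name,tag):
    from bench import manip
    o=json.load(open(f'pics/{tag}.json')) if name=='wrist' else None
    return cam(manip.camera_model(name),o)
def crop(tag,x0,y0,x1,y1,out,s=None):
    im=cv2.imread(f'pics/{tag}.png')[y0:y1,x0:x1]
    s=s or min(800/(x1-x0),600/(y1-y0)); cv2.imwrite(f'pics/{out}.png',cv2.resize(im,None,fx=s,fy=s,interpolation=cv2.INTER_CUBIC)); print(out,s)
E
python3 - <<'E'
from lib import *
from bench import manip
o=manip.observe()
json.dump({k:np.array(o[k]).tolist() for k in('eef_pos','orientation','time')},open('pics/wrist0.json','w'))
crop('wrist0',130,50,390,310,'w0c')
crop('scene0',150,180,360,390,'s0c')
crop('side0',170,110,390,390,'d0c')
c=load('wrist','wrist0')
print(plane(c,[(140,85),(363,72)],.012))
E
```

```text
w0c 2.3076923076923075
s0c 2.857142857142857
d0c 2.142857142857143
[[0.42296528 0.09747081 0.012     ]
 [0.65833588 0.10944981 0.012     ]]
```

View pics/w0c.png

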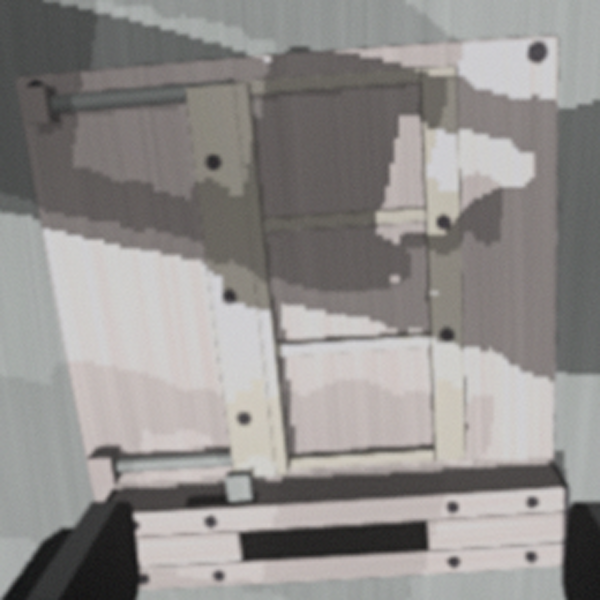

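View pics/s0c.png

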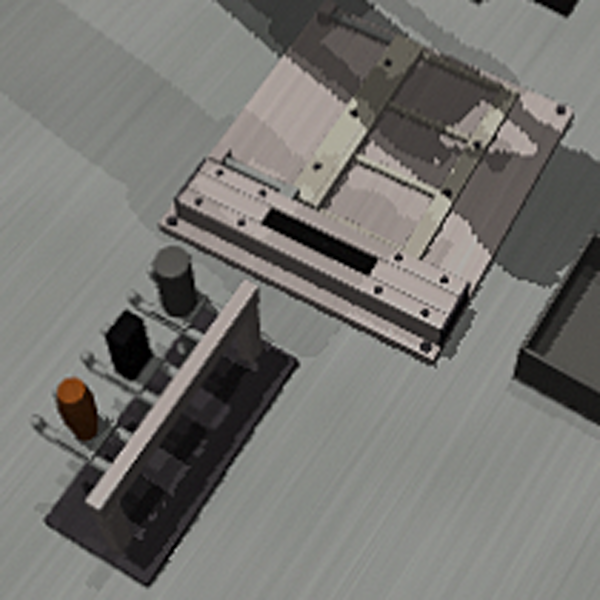

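View pics/d0c.png

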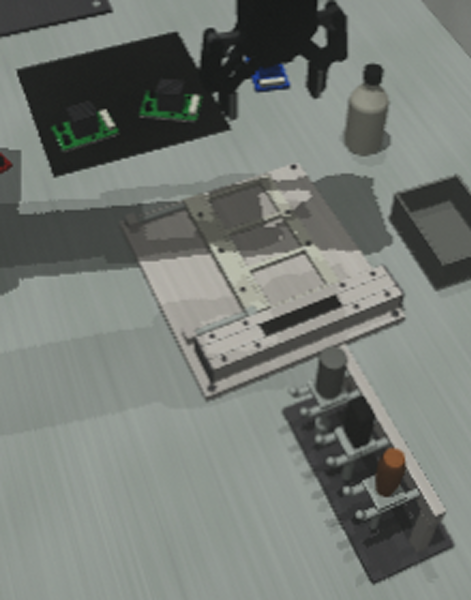

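```bash
python3 - <<'E'
from lib import *
W=load('wrist','wrist0');S=load('scene','scene0');D=load('side','side0')
w=lambda *p:[(130+x/2.3077,50+y/2.3077) for x,y in p]
s=lambda *p:[(150+x/2.857,180+y/2.857) for x,y in p]
d=lambda *p:[(170+x/2.1429,110+y/2.1429) for x,y in p]
def edge(a,b,n): print(n,a.round(4),b.round(4),'len',np.linalg.norm(b-a).round(4),'yaw',np.degrees(np.arctan2(*(b-a)[[1,0]])).round(2))
P=plane(W,w((241,547),(429,534)),.04);edge(P[0],P[1],'slot W')
P=plane(S,s((267,217),(375,263)),.04);edge(P[0],P[1],'slot S')
P=plane(D,d((262,329),(341,300)),.04);edge(P[0],P[1],'slot D')
P=plane(W,w((18,80),(558,38)),.012);edge(P[0],P[1],'plate top W')
P=plane(S,s((300,14),(575,112)),.012);edge(P[0],P[1],'plate top S')
P=plane(S,s((160,227),(435,363)),.012);edge(P[0],P[1],'plate bot S')
P=plane(D,d((210,398),(405,317)),.012);edge(P[0],P[1],'plate bot D')
P=plane(S,s((88,498),(248,284)),.104);edge(P[0],P[1],'rail S (near edge?)')
P=plane(D,d((441,514),(347,345)),.104);edge(P[0],P[1],'rail D')
for n,a,b,z in(('key',(125,335),(359,405),.16),('grey',(173,258),(332,352),.163),('orange',(75,390),(393,458),.168)):
    print(n,plane(S,s(a),z),plane(D,d(b),z),tri([S,D],[s(a)[0],d(b)[0]]))
P=plane(D,d((84,118),(169,92)),.042);print('mods',P)
E
```

```text
slot W [ 0.5179 -0.129   0.04  ] [ 0.6137 -0.1212  0.04  ] len 0.0961 yaw 4.66
slot S [ 0.5205 -0.1282  0.04  ] [ 0.6137 -0.117   0.04  ] len 0.0938 yaw 6.88
slot D [ 0.5162 -0.1297  0.04  ] [ 0.6132 -0.1254  0.04  ] len 0.0971 yaw 2.54
plate top W [0.4206 0.0979 0.012 ] [0.6672 0.115  0.012 ] len 0.2472 yaw 3.98
plate top S [0.411  0.0781 0.012 ] [0.6706 0.1162 0.012 ] len 0.2623 yaw 8.35
plate bot S [ 0.4429 -0.1695  0.012 ] [ 0.6898 -0.1517  0.012 ] len 0.2475 yaw 4.13
plate bot D [ 0.4394 -0.1742  0.012 ] [ 0.6823 -0.1559  0.012 ] len 0.2436 yaw 4.31
rail S (near edge?) [ 0.5708 -0.3963  0.104 ] [ 0.5662 -0.2123  0.104 ] len 0.1841 yaw 91.44
rail D [ 0.5731 -0.4029  0.104 ] [ 0.5708 -0.216   0.104 ] len 0.1869 yaw 90.71
key [[ 0.5421611 -0.3101063  0.16     ]] [[ 0.5336443  -0.30611233  0.16      ]] (array([ 0.53713448, -0.30418486,  0.14992069]), [np.float64(0.0024675934103463412), np.float64(0.0024675934103462905)])
grey [[ 0.53472474 -0.24872765  0.163     ]] [[ 0.5332788  -0.24981762  0.163     ]] (array([ 0.53397049, -0.24830035,  0.1609745 ]), [np.float64(0.0003797824847233519), np.float64(0.00037978248472345436)])
orange [[ 0.54317125 -0.35993678  0.168     ]] [[ 0.53578353 -0.36469252  0.168     ]] (array([ 0.5392855 , -0.35896528,  0.1578173 ]), [np.float64(0.0017636660858091232), np.float64(0.001763666085808994)])
mods [[0.41940498 0.26104005 0.042     ]
 [0.54081061 0.27003905 0.042     ]]
```

Emit:
send_rows([
  [[-0.03, -0.005, 0.045, 0, 0, 0, 0.085], [-0.04, -0.01, 0.09, 0, 0, 0, 0.085], [-0.04, -0.017, 0.135, 0, 0, 0, 0.085], [-0.04, -0.025, 0.18, 0, 0, 0, 0.085], [-0.04, -0.03, 0.225, 0, 0, 0, 0.085], [-0.04, -0.035, 0.27, 0, 0, 0, 0.085], [-0.04, -0.035, 0.3, 0, 0, 0, 0.085], [-0.04, -0.035, 0.3, 0, 0, 0, 0.085]],
])

```text
time: 0.95
eef_pos: [0.5389, -0.3037, 0.2704]
orientation: [-0.501, -0.499, 0.502, -0.499]
contact_force: [-0.2, 0.9, -1.0]
grip_width: 0.0851
```

```bash
python3 - <<'E'
from lib import *
from bench import manip
for n in('wrist','scene','side'): snap(n,n+'1')
print(manip.observe()['eef_pos'],manip.observe()['time'])
crop('scene1',220,80,440,245,'s1c')
E
```

```text
[ 0.53995257 -0.2992287   0.27088936] 1.1
s1c 3.6363636363636362
```

View pics/wrist1.png

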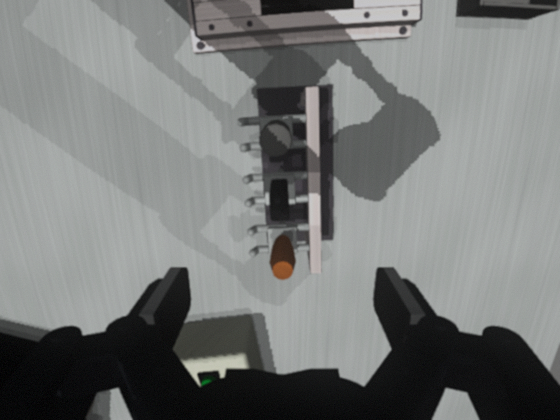

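View pics/s1c.png

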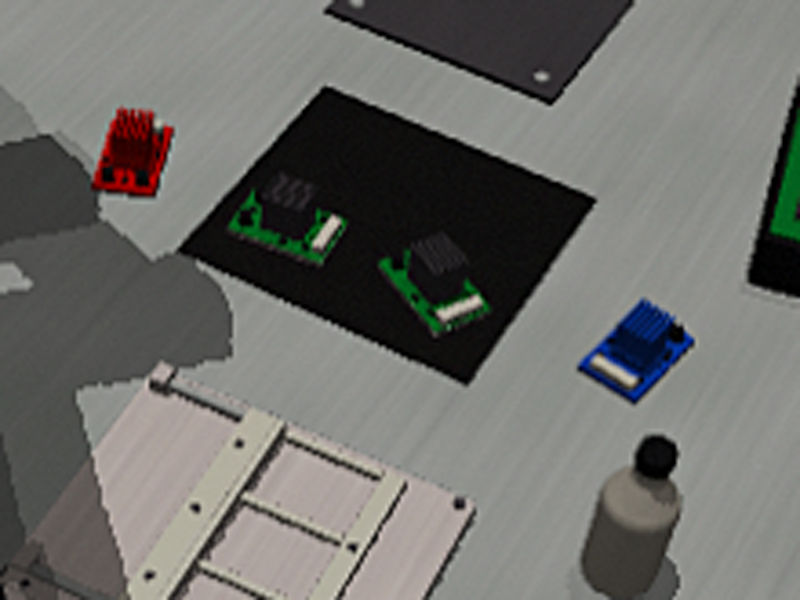

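View pics/side1.png

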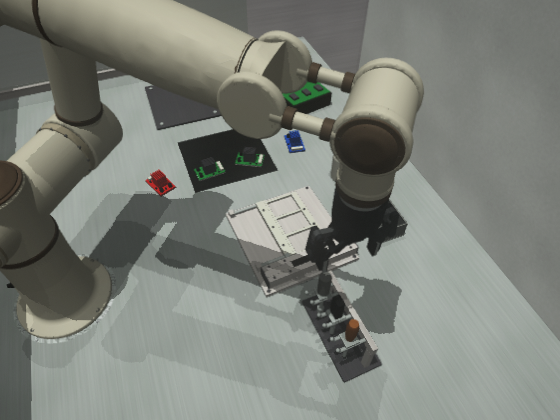

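```bash
python3 - <<'E'
from lib import *
crop('wrist1',220,80,350,290,'w1c')
crop('scene1',150,260,260,380,'s1d')
E
```

```text
w1c 2.857142857142857
s1d 5.0
```

View pics/w1c.png

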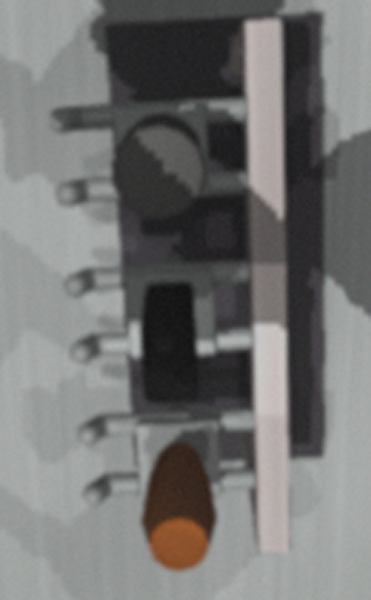

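View pics/s1d.png

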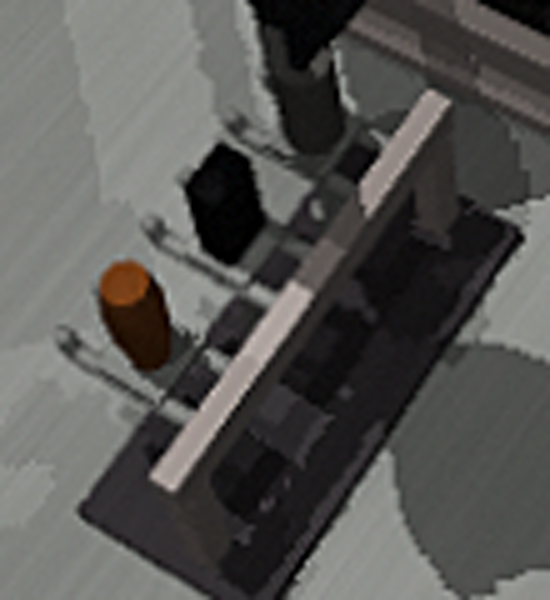

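```bash
python3 - <<'E'
from lib import *
W=load('wrist','wrist1');S=load('scene','scene1')
print(W[3])
w=lambda *p:[(220+x/2.857,80+y/2.857) for x,y in p]
s=lambda *p:[(150+x/5,260+y/5) for x,y in p]
print('rail',plane(W,w((247,20),(262,552),(282,20),(288,552)),.104))
print('nut top',plane(W,w((160,167)),.163),'bur',plane(W,w((180,543)),.168), plane(S,s((127,284)),.168))
print('key top low edge',plane(W,w((146,400),(196,400)),.16))
print('key side L/R',plane(W,w((145,340),(195,340)),.16))
print('prong tips (z108)',plane(W,w((80,283),(85,348)),.106))
print('prongs at key (z98)',plane(W,w((130,278),(210,272),(133,342),(210,340)),.1))
print('scene key top corners',plane(S,s((222,143),(257,160),(222,198),(187,180)),.16))
# predicted handle top for centre guess
for c in [(.537,-.305),(.537,-.308)]:
    P=[(c[0]+a*.008,c[1]+b*.012,z) for z in(.16,.105) for a in(-1,1) for b in(-1,1)]
    print(((proj(W,P)-[220,80])*2.857).round())
E
```

```text
[ 0.53873033 -0.22478534  0.41237534]
rail [[ 0.56069384 -0.21218422  0.104     ]
 [ 0.56990368 -0.40073831  0.104     ]
 [ 0.571727   -0.21218504  0.104     ]
 [ 0.57970721 -0.4008027   0.104     ]]
nut top [[ 0.53400337 -0.2516354   0.163     ]] bur [[ 0.53897772 -0.36107059  0.168     ]] [[ 0.54226552 -0.36121572  0.168     ]]
key top low edge [[ 0.52924512 -0.31868523  0.16      ]
 [ 0.54376921 -0.31873957  0.16      ]]
key side L/R [[ 0.52922268 -0.30049301  0.16      ]
 [ 0.54344072 -0.30054827  0.16      ]]
prong tips (z108) [[ 0.50544948 -0.29644136  0.106     ]
 [ 0.50635583 -0.31949975  0.106     ]]
prongs at key (z98) [[ 0.5221138  -0.29616214  0.1       ]
 [ 0.54967304 -0.29416291  0.1       ]
 [ 0.52272364 -0.31921032  0.1       ]
 [ 0.54984007 -0.31858017  0.1       ]]
scene key top corners [[ 0.53201965 -0.29535122  0.16      ]
 [ 0.54729166 -0.29377263  0.16      ]
 [ 0.5461316  -0.31321185  0.16      ]
 [ 0.53074925 -0.31455217  0.16      ]]
[[145. 395.]
 [144. 315.]
 [200. 394.]
 [201. 314.]
 [150. 340.]
 [149. 272.]
 [197. 340.]
 [197. 272.]]
[[145. 404.]
 [144. 325.]
 [200. 404.]
 [201. 325.]
 [150. 348.]
 [150. 281.]
 [197. 348.]
 [197. 281.]]
```

Emit:
send_rows([
  [[0.0, -0.003, 0.007, -0.045, 0, 0, 0.05], [0.03, -0.003, 0.007, -0.045, 0, 0, 0.05], [0.06, -0.003, 0.007, -0.045, 0, 0, 0.05], [0.09, -0.003, 0.007, -0.045, 0, 0, 0.05], [0.09, -0.003, 0.007, -0.045, 0, 0, 0.05], [0.09, -0.003, 0.007, -0.045, 0, 0, 0.05]],
])

```text
time: 1.7
eef_pos: [0.5373, -0.3058, 0.1817]
orientation: [0.488, 0.512, -0.488, 0.511]
contact_force: [0.6, 0.2, 0.6]
grip_width: 0.0504
```

```bash
python3 - <<'E'
from lib import *
from bench import manip
W,_=snap('wrist','wrist2');S,_=snap('side','side2');o=manip.observe();print(o['eef_pos'],o['grip_width'])
crop('side2',280,230,410,390,'d2c')
E
```

```text
[ 0.53822627 -0.30721079  0.18384526] 0.049869614160879684
d2c 3.75
```

View pics/wrist2.png

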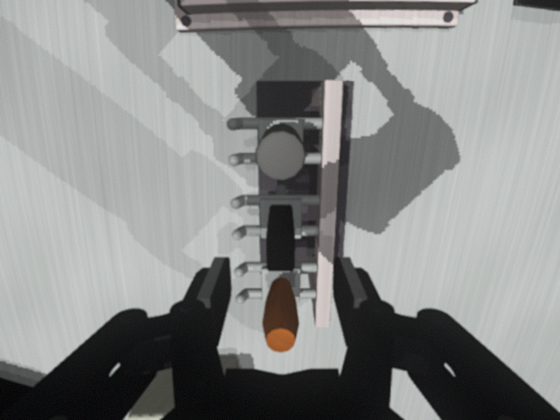

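View pics/d2c.png

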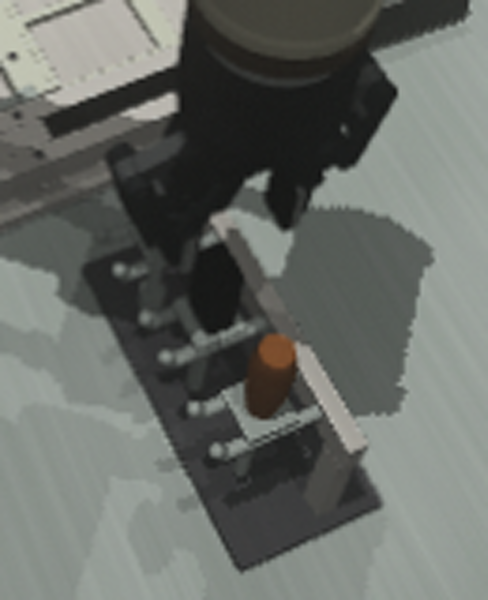

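```bash
python3 - <<'E'
from lib import *
crop('wrist2',230,180,340,290,'w2c')
W=load('wrist','wrist2')
print(plane(W,[(267,270),(295,270)],.16),plane(W,[(280,150)],.163),plane(W,[(281,340)],.168))
c=(.5375,-.3068)
a=np.array([[proj(W,[(c[0],c[1]-.012,.16)])]]);print(a, proj(W,[(.5382,-.3072,.184)]))
E
```

```text
w2c 5.454545454545454
[[ 0.52881942 -0.31845881  0.16      ]
 [ 0.54472391 -0.31770564  0.16      ]] [[ 0.53312274 -0.24989178  0.163     ]] [[ 0.53874847 -0.36034805  0.168     ]]
[[[[282.21890154 271.17674052]]]] [[284.83642593 274.63117949]]
```

View pics/w2c.png

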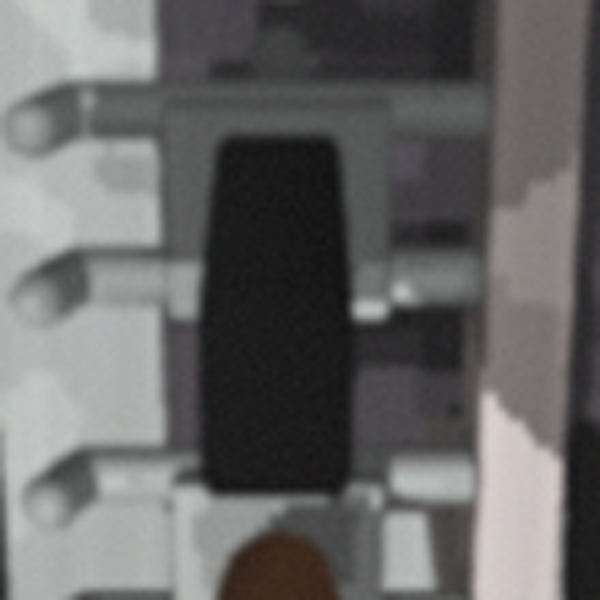

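Emit:
send_rows([
  [[0.03, -0.001, -0.001, 0, 0, 0, 0.05], [0.055, -0.001, -0.001, 0, 0, 0, 0.05], [0.067, -0.001, -0.001, 0, 0, 0, 0.05], [0.067, -0.001, -0.001, 0, 0, 0, 0.05], [0.067, -0.001, -0.001, 0, 0, 0, 0.0], [0.067, -0.001, -0.001, 0, 0, 0, 0.0], [0.067, -0.001, -0.001, 0, 0, 0, 0.0], [0.067, -0.001, -0.001, 0, 0, 0, 0.0]],
], newtons=110)

```text
time: 2.6
eef_pos: [0.5371, -0.307, 0.1165]
orientation: [0.489, 0.51, -0.489, 0.512]
contact_force: [-0.8, 0.0, 7.0]
grip_width: 0.0151
```

```bash
python3 - <<'E'
from bench import manip
o=manip.observe();print(o)
E
```

```text
{'time': 2.6, 'q': array([-7.14339854e-01,  3.73148046e-01,  1.57421183e+00,  1.74836578e-05,
        1.19043029e+00, -7.59345554e-01]), 'qvel': array([-8.37237367e-05, -1.16326325e-03, -2.21526741e-05, -6.24074595e-04,
        1.91724430e-03,  6.40318673e-04]), 'joint_efforts': array([-1.01880000e-01, -4.18710530e+01, -2.80704457e+01, -1.79089088e-02,
       -1.54619962e-01,  5.38295950e-03]), 'eef_pos': array([ 0.53709499, -0.30701273,  0.1165221 ]), 'orientation': array([ 0.48869469,  0.50977887, -0.48855271,  0.5124639 ]), 'contact_force': array([-0.7540811 ,  0.02183401,  6.99332558]), 'ft_torque': array([0.03268032, 0.07100111, 0.00447969]), 'grip_width': 0.015081541672998675}
```

Emit:
send_rows([
  [[-0.02, 0, 0, 0, 0, 0, 0.0], [-0.06, 0, 0, 0, 0, 0, 0.0], [-0.1, 0, 0, 0, 0, 0, 0.0], [-0.14, 0, 0, 0, 0, 0, 0.0], [-0.175, 0, 0, 0, 0, 0, 0.0], [-0.175, 0, 0, 0, 0, 0, 0.0], [-0.175, 0, 0, 0, 0, 0, 0.0]],
])

```text
time: 3.3
eef_pos: [0.5361, -0.3062, 0.2896]
orientation: [0.489, 0.511, -0.489, 0.512]
contact_force: [-0.4, 0.5, -2.5]
grip_width: 0.0149
```

Emit:
send_rows([
  [[0, 0.005, -0.045, 0, 0, 0, 0.0], [0, 0.01, -0.09, 0, 0, 0, 0.0], [0, 0.015, -0.135, 0, 0, 0, 0.0], [0, 0.02, -0.18, 0, 0, 0, 0.0], [0, 0.025, -0.225, 0, 0, 0, 0.0], [0, 0.025, -0.27, -0.03, 0, 0, 0.0], [0, 0.025, -0.28, -0.03, 0, 0, 0.0], [0, 0.025, -0.28, -0.03, 0, 0, 0.0]],
])

```text
time: 4.1
eef_pos: [0.5472, -0.0236, 0.2871]
orientation: [0.48, 0.52, -0.481, 0.518]
contact_force: [1.8, -0.4, -1.3]
grip_width: 0.0145
```

```bash
python3 - <<'E'
from lib import *
from bench import manip
o=manip.observe();print(o['eef_pos'],o['contact_force'],o['time'],R.from_quat(o['orientation']).as_matrix().round(4))
snap('wrist','wrist3');snap('side','side3')
crop('wrist3',120,30,420,330,'w3c')
E
```

```text
[ 0.54724962 -0.02363606  0.28706597] [ 1.8039351  -0.40243066 -1.34658471] 4.1 [[-3.70e-03  9.97e-01  7.75e-02]
 [ 8.00e-04  7.75e-02 -9.97e-01]
 [-1.00e+00 -3.60e-03 -1.10e-03]]
w3c 2.0
```

View pics/wrist3.png

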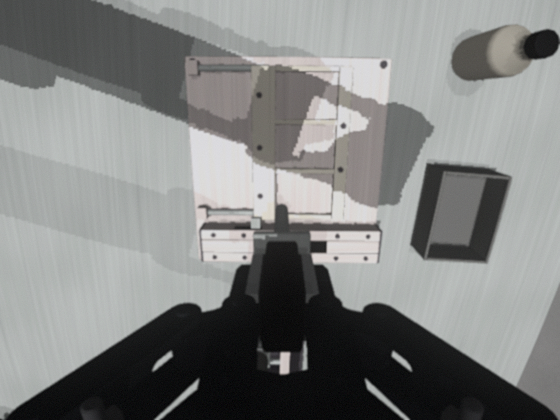

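View pics/w3c.png

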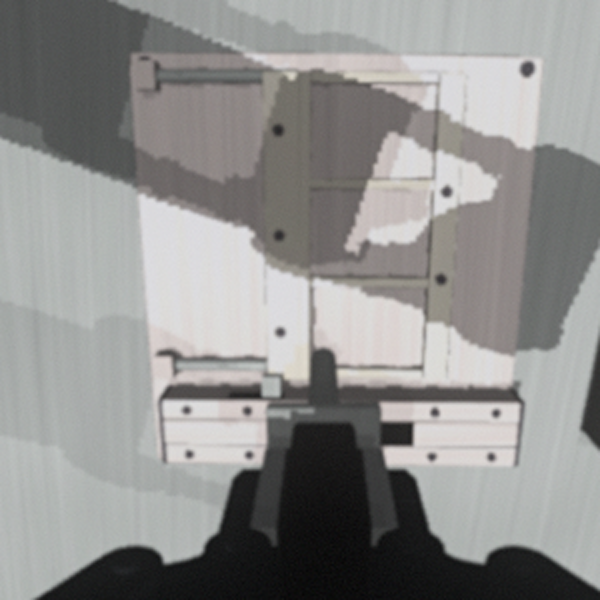

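View pics/side3.png

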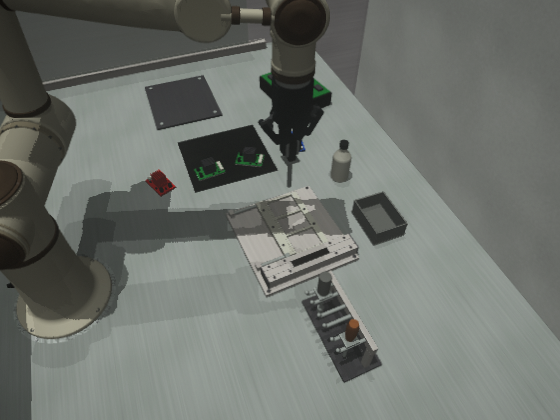

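```bash
python3 - <<'E'
from lib import *
W=load('wrist','wrist3')
w=lambda *p:[(120+x/2,30+y/2) for x,y in p]
def edge(px,z,n):
    a,b=plane(W,w(*px),z); print(n,a.round(4),b.round(4),np.linalg.norm(b-a).round(4),np.degrees(np.arctan2(*(b-a)[[1,0]])).round(2))
edge(((132,54),(541,57)),.012,'plate far y+ edge')
edge(((541,57),(515,385)),.012,'plate right')
edge(((163,399),(522,403)),.04,'housing back')
edge(((165,462),(518,465)),.04,'housing front')
edge(((412,422),(412,445)),.04,'slot far end')
edge(((432,412),(434,457)),.04,'screws'); 
edge(((187,410),(496,413)),.04,'screws row back')
edge(((189,455),(491,457)),.04,'screws row front')
edge(((278,130),(280,332)),.028,'clamp screws')
edge(((447,192),(441,280)),.02,'stop screws')
W0=load('wrist','wrist0')
w0=lambda *p:[(130+x/2.3077,50+y/2.3077) for x,y in p]
print(plane(W0,w0((209,521),(532,502),(219,576),(532,557)),.04))
E
```

```text
plate far y+ edge [0.421  0.0986 0.012 ] [0.6653 0.1162 0.012 ] 0.2449 4.12
plate right [0.6653 0.1162 0.012 ] [ 0.6836 -0.0925  0.012 ] 0.2095 -84.99
housing back [ 0.448  -0.1104  0.04  ] [ 0.6807 -0.0947  0.04  ] 0.2332 3.86
housing front [ 0.4493 -0.156   0.04  ] [ 0.686  -0.1394  0.04  ] 0.2373 4.01
slot far end [ 0.6108 -0.1135  0.04  ] [ 0.6128 -0.13    0.04  ] 0.0166 -82.99
screws [ 0.623  -0.1055  0.04  ] [ 0.6286 -0.1377  0.04  ] 0.0327 -80.08
screws row back [ 0.4637 -0.1168  0.04  ] [ 0.6649 -0.1029  0.04  ] 0.2016 3.95
screws row front [ 0.4654 -0.1494  0.04  ] [ 0.6668 -0.1348  0.04  ] 0.2019 4.13
clamp screws [0.5122 0.0608 0.028 ] [ 0.5206 -0.0628  0.028 ] 0.1239 -86.08
stop screws [0.6176 0.0328 0.02  ] [ 0.6211 -0.0223  0.02  ] 0.0552 -86.39
[[ 0.50236371 -0.11394398  0.04      ]
 [ 0.66470482 -0.10304469  0.04      ]
 [ 0.5055201  -0.14643923  0.04      ]
 [ 0.66733334 -0.13495202  0.04      ]]
```

```bash
cat >> lib.py <<'E'
def go(target,yaw=None):
    """shift in tool axes from current pose to world target (and turn)"""
    from bench import manip
    o=manip.observe(); M=R.from_quat(o['orientation']).as_matrix()
    s=M.T@(np.array(target)-o['eef_pos'])
    out='eef %s shift %s'%(o['eef_pos'].round(4),s.round(4))
    if yaw is not None:
        y=np.radians(yaw); Yt=np.array([[0,np.cos(y),np.sin(y)],[0,np.sin(y),-np.cos(y)],[-1,0,0]])
        out+=' turn %s'%R.from_matrix(M.T@Yt).as_rotvec().round(4)
    print(out,'F',o['contact_force'].round(1),'t',round(o['time'],2),'grip',round(o['grip_width'],4))
E
python3 - <<'E'
from lib import *
W=load('wrist','wrist3'); D=load('side','side3')
o=json.load(open('pics/wrist3.json'));M=R.from_quat(o['orientation']).as_matrix();p=np.array(o['eef_pos'])
tip=p+M@[.0965,0,0]; print(tip,(proj(W,[tip])-[120,30])*2,proj(D,[tip]))
crop('side3',260,140,320,200,'d3c'); crop('wrist3',220,190,340,310,'w3d')
go((.5445,-.1268,.160),4.0)
E
```

```text
[ 0.54689139 -0.02355762  0.19056667] [[325.20100895 356.52226816]] [[288.89014212 184.60806589]]
d3c 10.0
w3d 5.0
eef [ 0.5478 -0.026   0.2878] shift [ 0.1278 -0.0105  0.1002] turn [ 0.0045 -0.      0.0024] F [-0.2  0.  -2.2] t 4.2 grip 0.0143
```

View pics/d3c.png

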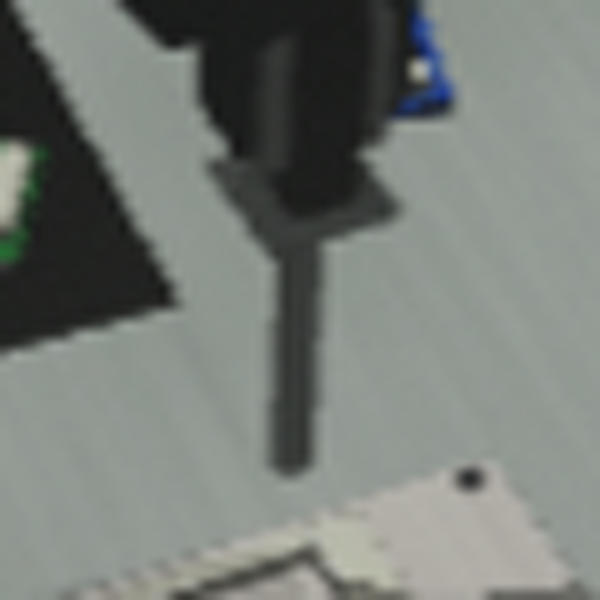

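View pics/w3d.png

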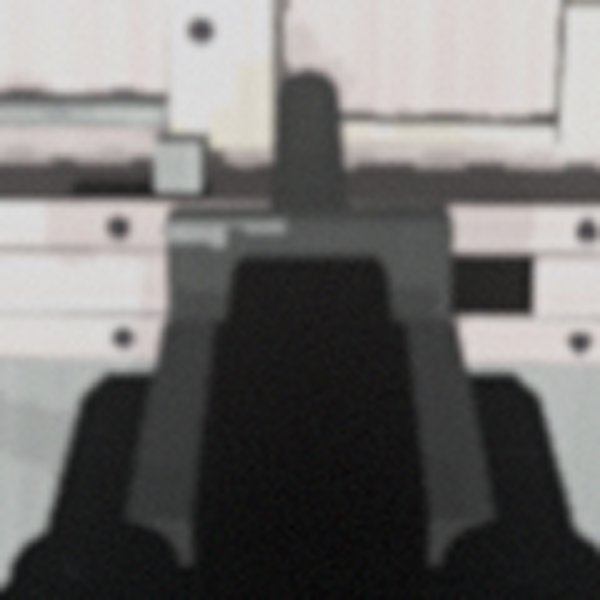

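Emit:
send_rows([
  [[0.03, -0.002, 0.03, 0.0045, 0, 0.0024, 0.0], [0.06, -0.005, 0.06, 0.0045, 0, 0.0024, 0.0], [0.09, -0.008, 0.09, 0.0045, 0, 0.0024, 0.0], [0.115, -0.0105, 0.1002, 0.0045, 0, 0.0024, 0.0], [0.128, -0.0105, 0.1002, 0.0045, 0, 0.0024, 0.0], [0.128, -0.0105, 0.1002, 0.0045, 0, 0.0024, 0.0], [0.128, -0.0105, 0.1002, 0.0045, 0, 0.0024, 0.0]],
])

```text
time: 4.9
eef_pos: [0.5458, -0.1261, 0.1621]
orientation: [0.483, 0.516, -0.481, 0.518]
contact_force: [-0.3, -0.3, -1.4]
grip_width: 0.0148
```

```bash
python3 - <<'E'
from lib import *
go((.5445,-.1268,.1255),4.0)
snap('wrist','wrist4');snap('scene','scene4')
crop('scene4',200,200,330,310,'s4c')
W=load('wrist','wrist4')
E
```

```text
eef [ 0.5458 -0.1261  0.1621] shift [ 0.0366 -0.0015  0.0006] turn [ 0.0005  0.0003 -0.0034] F [-0.3 -0.3 -1.4] t 4.9 grip 0.0148
s4c 5.454545454545454
```

View pics/wrist4.png

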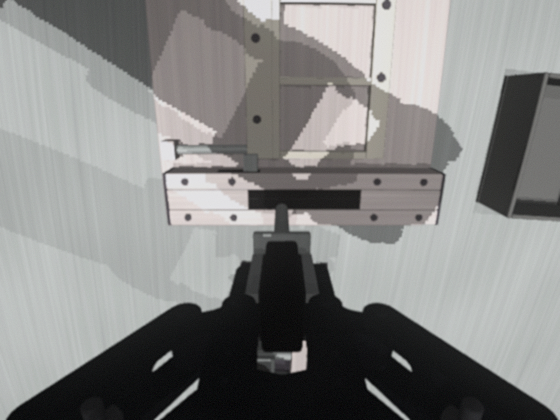

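View pics/s4c.png

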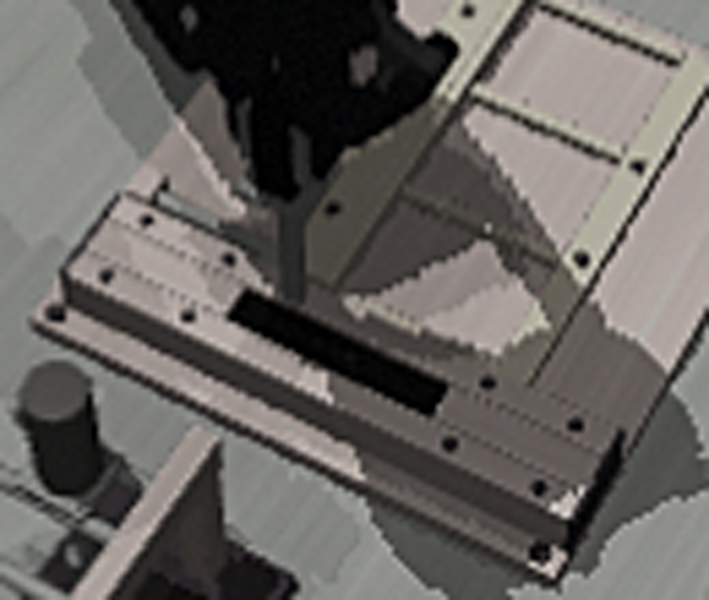

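```bash
python3 - <<'E'
from lib import *
crop('wrist4',235,170,375,230,'w4c')
W=load('wrist','wrist4')
print(plane(W,[(248,191),(360,190),(249,209),(361,209)],.04))
E
```

```text
w4c 5.714285714285714
[[ 0.51670665 -0.121263    0.04      ]
 [ 0.61110004 -0.11373618  0.04      ]
 [ 0.51818466 -0.13720783  0.04      ]
 [ 0.61442941 -0.13049532  0.04      ]]
```

View pics/w4c.png

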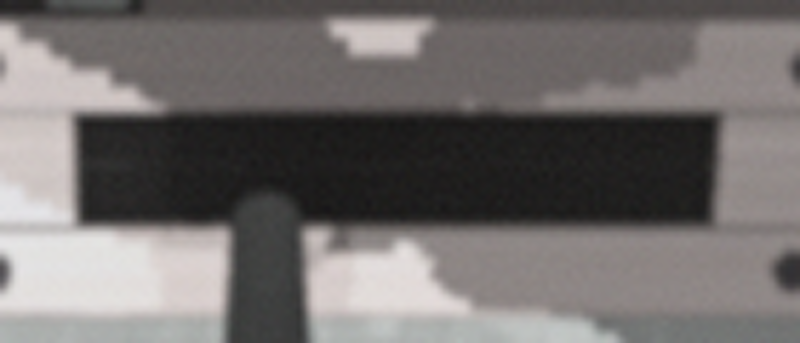

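Emit:
send_rows([
  [[0.012, -0.0015, 0.0005, 0, 0, -0.003, 0.0], [0.024, -0.0015, 0.0005, 0, 0, -0.003, 0.0], [0.033, -0.0015, 0.0005, 0, 0, -0.003, 0.0], [0.036, -0.0015, 0.0005, 0, 0, -0.003, 0.0], [0.037, -0.0015, 0.0005, 0, 0, -0.003, 0.0], [0.037, -0.0015, 0.0005, 0, 0, -0.003, 0.0]],
])

```text
time: 5.6
eef_pos: [0.5434, -0.1261, 0.1245]
orientation: [0.482, 0.518, -0.482, 0.516]
contact_force: [-3.0, 1.3, 5.4]
grip_width: 0.0149
```

Emit:
send_rows([
  [[0.001, 0, 0, 0, 0, 0, 0.0], [0.001, 0, 0, 0, 0, 0, 0.0]],
])

```text
time: 5.8
eef_pos: [0.5435, -0.1261, 0.1245]
orientation: [0.482, 0.518, -0.482, 0.517]
contact_force: [-4.5, 2.5, 10.0]
grip_width: 0.0149
```

Emit:
send_rows([
  [[0.0, 0.001, 0, 0, 0, 0, 0.0], [0.0, 0.003, 0, 0, 0, 0, 0.0], [0.0, 0.005, 0, 0, 0, 0, 0.0], [0.0, 0.007, 0, 0, 0, 0, 0.0], [0.0, 0.008, 0, 0, 0, 0, 0.0], [0.0, 0.008, 0, 0, 0, 0, 0.0]],
])

```text
time: 6.4
eef_pos: [0.5512, -0.1263, 0.1245]
orientation: [0.481, 0.518, -0.483, 0.517]
contact_force: [-6.3, -0.1, 10.4]
grip_width: 0.0147
```

Emit:
send_rows([
  [[0.0, 0.001, 0, 0, 0, 0, 0.0], [0.0, 0.002, 0, 0, 0, 0, 0.0], [0.0, 0.003, 0, 0, 0, 0, 0.0], [0.0, 0.004, 0, 0, 0, 0, 0.0], [0.0, 0.005, 0, 0, 0, 0, 0.0], [0.0, 0.005, 0, 0, 0, 0, 0.0]],
])

```text
time: 7.0
eef_pos: [0.5562, -0.1261, 0.1245]
orientation: [0.481, 0.518, -0.483, 0.517]
contact_force: [-6.5, -0.0, 10.6]
grip_width: 0.0152
```

Emit:
send_rows([
  [[0.0, 0.001, 0, 0, 0, 0, 0.0], [0.0, 0.002, 0, 0, 0, 0, 0.0], [0.0, 0.003, 0, 0, 0, 0, 0.0], [0.0, 0.004, 0, 0, 0, 0, 0.0], [0.0, 0.005, 0, 0, 0, 0, 0.0], [0.0, 0.006, 0, 0, 0, 0, 0.0]],
])

```text
time: 7.6
eef_pos: [0.5621, -0.1257, 0.1244]
orientation: [0.481, 0.518, -0.483, 0.517]
contact_force: [-6.1, -0.6, 9.3]
grip_width: 0.0147
```

Emit:
send_rows([
  [[0.0, 0.001, 0, 0, 0, 0, 0.0], [0.0, 0.002, 0, 0, 0, 0, 0.0], [0.0, 0.003, 0, 0, 0, 0, 0.0], [0.0, 0.004, 0, 0, 0, 0, 0.0], [0.0, 0.005, 0, 0, 0, 0, 0.0], [0.0, 0.006, 0, 0, 0, 0, 0.0]],
])

```text
time: 8.2
eef_pos: [0.569, -0.1248, 0.1232]
orientation: [0.482, 0.517, -0.482, 0.517]
contact_force: [1.2, 0.6, -1.8]
grip_width: 0.0146
```

Emit:
send_rows([
  [[0.002, 0, 0, 0, 0, 0, 0.0], [0.004, 0, 0, 0, 0, 0, 0.0], [0.006, 0, 0, 0, 0, 0, 0.0], [0.008, 0, 0, 0, 0, 0, 0.0], [0.0095, 0, 0, 0, 0, 0, 0.0], [0.0095, 0, 0, 0, 0, 0, 0.0], [0.0095, 0, 0, 0, 0, 0, 0.0], [0.0095, 0, 0, 0, 0, 0, 0.0]],
])

```text
time: 9.0
eef_pos: [0.569, -0.1248, 0.1139]
orientation: [0.482, 0.517, -0.482, 0.517]
contact_force: [0.7, -0.5, -0.9]
grip_width: 0.0144
```

Emit:
send_rows([
  [[0.0, 0, 0, 0, 0, 0, 0.0], [0.0, 0, 0, 0, 0, 0, 0.0], [0.0, 0, 0, 0, 0, 0, 0.0], [0.0, 0, 0, 0, 0, 0, 0.0], [0.0, 0, 0, 0, 0, 0, 0.0]],
])

```text
time: 9.5
eef_pos: [0.5689, -0.1247, 0.1138]
orientation: [0.482, 0.517, -0.482, 0.517]
contact_force: [-0.4, 0.2, -2.0]
grip_width: 0.0146
```

Emit:
send_rows([
  [[0, -0.003, 0, 0, 0, 0, 0.0], [0, -0.006, 0, 0, 0, 0, 0.0], [0, -0.009, 0, 0, 0, 0, 0.0], [0, -0.012, 0, 0, 0, 0, 0.0], [0, -0.015, 0, 0, 0, 0, 0.0], [0, -0.018, 0, 0, 0, 0, 0.0], [0, -0.02, 0, 0, 0, 0, 0.0]],
])

```text
time: 10.2
eef_pos: [0.5504, -0.1262, 0.1143]
orientation: [0.483, 0.516, -0.481, 0.518]
contact_force: [6.0, 0.7, -5.6]
grip_width: 0.0146
```

Emit:
send_rows([
  [[0, -0.002, 0, 0, 0, 0, 0.0], [0, -0.004, 0, 0, 0, 0, 0.0], [0, -0.005, 0, 0, 0, 0, 0.0], [0, -0.005, 0, 0, 0, 0, 0.0]],
])

```text
time: 10.6
eef_pos: [0.5461, -0.1265, 0.1144]
orientation: [0.484, 0.516, -0.481, 0.519]
contact_force: [7.4, 1.1, -6.0]
grip_width: 0.0148
```

Emit:
send_rows([
  [[0, -0.001, 0, 0, 0, 0, 0.0], [0, -0.002, 0, 0, 0, 0, 0.0], [0, -0.003, 0, 0, 0, 0, 0.0], [0, -0.003, 0, 0, 0, 0, 0.0]],
])

```text
time: 11.0
eef_pos: [0.545, -0.1267, 0.1149]
orientation: [0.485, 0.514, -0.48, 0.52]
contact_force: [12.7, 2.3, -9.3]
grip_width: 0.015
```

Emit:
send_rows([
  [[0, -0.001, 0, 0, 0, 0, 0.0], [0, -0.002, 0, 0, 0, 0, 0.0], [0, -0.002, 0, 0, 0, 0, 0.0]],
])

```text
time: 11.3
eef_pos: [0.5442, -0.1268, 0.1152]
orientation: [0.486, 0.513, -0.479, 0.521]
contact_force: [15.6, 2.3, -10.2]
grip_width: 0.0146
```

Emit:
send_rows([
  [[0, 0.002, 0, 0, 0, 0, 0.0], [0, 0.004, 0, 0, 0, 0, 0.0], [0, 0.006, 0, 0, 0, 0, 0.0], [0, 0.007, 0, 0, 0, 0, 0.0], [0, 0.007, 0, 0, 0, 0, 0.0]],
])

```text
time: 11.8
eef_pos: [0.5469, -0.1266, 0.1146]
orientation: [0.482, 0.517, -0.482, 0.518]
contact_force: [3.9, 0.7, 0.1]
grip_width: 0.0151
```

```bash
python3 - <<'E'
from lib import *
go((.5466,-.1262,.20),4.0)
snap('scene','scene5');snap('wrist','wrist5')
crop('scene5',200,170,360,310,'s5c')
E
```

```text
eef [ 0.5469 -0.1266  0.1146] shift [-0.0854 -0.0001 -0.0004] turn [ 0.0006  0.0008 -0.0019] F [3.9 0.7 0.1] t 11.8 grip 0.0151
s5c 4.285714285714286
```

View pics/s5c.png

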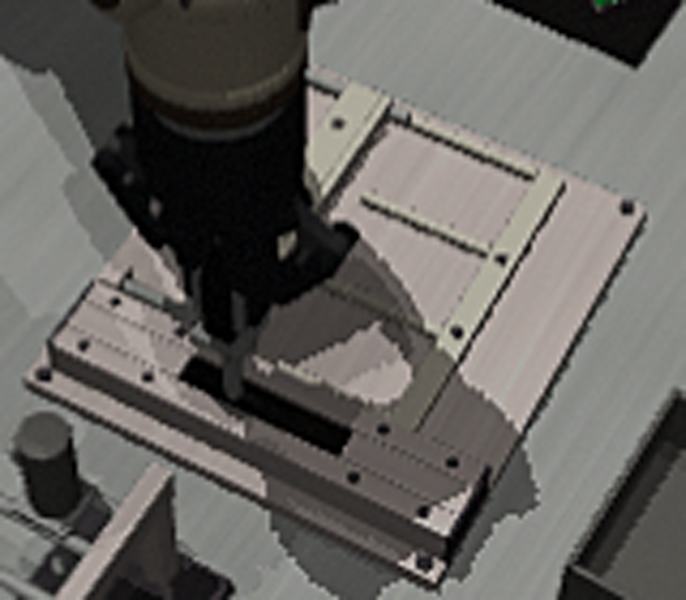

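View pics/wrist5.png

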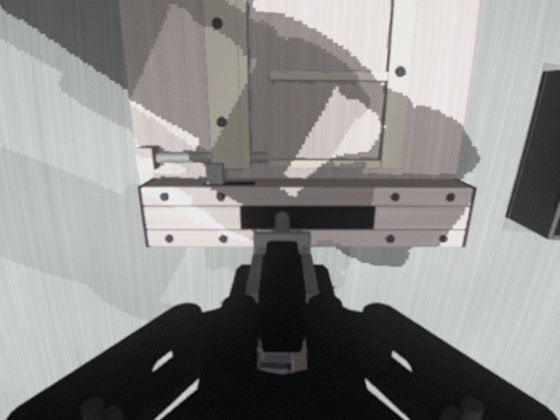

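```bash
python3 - <<'E'
from lib import *
W=load('wrist','wrist5'); y=np.radians(4.1); ux=np.array([np.cos(y),np.sin(y)])
a=plane(W,[(222,122),(217,23)],.028)[:,:2]; print(a,a@ux)
W=load('wrist','wrist3'); b=plane(W,[(120+x/2,30+v/2) for x,v in((278,130),(278,235),(280,332))],.028)[:,:2]; print(b,b@ux)
W=load('wrist','wrist4'); b=plane(W,[(256,119),(255,38)],.028)[:,:2]; print(b,b@ux)
E
```

```text
[[ 0.5008122  -0.0640695 ]
 [ 0.49616238 -0.0021999 ]] [0.49494971 0.49473531]
[[ 0.51215565  0.06082022]
 [ 0.51578006 -0.00082776]
 [ 0.52062609 -0.06275786]] [0.51519343 0.51440089 0.51480667]
[[ 0.51979612 -0.06252509]
 [ 0.51592952 -0.00101002]] [0.51399547 0.51453693]
```

Emit:
send_rows([
  [[-0.02, 0, 0, 0, 0, 0, 0.0], [-0.06, 0, 0, 0, 0, 0, 0.0], [-0.1, 0, 0, 0, 0, 0, 0.0], [-0.14, 0, 0, 0, 0, 0, 0.0], [-0.178, 0, 0, 0, 0, 0, 0.0], [-0.178, 0, 0, 0, 0, 0, 0.0], [-0.178, 0, 0, 0, 0, 0, 0.0], [-0.178, 0, 0, 0, 0, 0, 0.0]],
])

```text
time: 12.7
eef_pos: [0.5446, -0.126, 0.2893]
orientation: [0.481, 0.519, -0.483, 0.515]
contact_force: [0.2, -0.2, -2.6]
grip_width: 0.015
```

```bash
python3 - <<'E'
from lib import *
from bench import manip
go((.5371,-.3070,.292),2.6)
snap('scene','scene6');snap('side','side6');snap('wrist','wrist6')
o=manip.observe();M=R.from_quat(o['orientation']).as_matrix();p=o['eef_pos']
for n in('scene','side','wrist'):
    c=load(n,n+'6'); print(n,proj(c,[p+M@[.0965,0,0],p+M@[.0165,0,0]]))
crop('side6',260,150,360,250,'d6c');crop('scene6',190,150,330,290,'s6c')
crop('wrist6',220,190,340,310,'w6c')
E
```

```text
eef [ 0.5446 -0.126   0.2893] shift [-0.003  -0.0202  0.18  ] turn [ 0.025  -0.002   0.0055] F [ 0.2 -0.2 -2.6] t 12.7 grip 0.015
scene [[250.86939158 219.64302474]
 [249.72114239 194.11992455]]
side [[306.06230593 217.1428053 ]
 [308.302461   190.77033131]]
wrist [[282.97225891 208.55923709]
 [283.40132421 255.19946561]]
d6c 6.0
s6c 4.285714285714286
w6c 5.0
```

View pics/d6c.png

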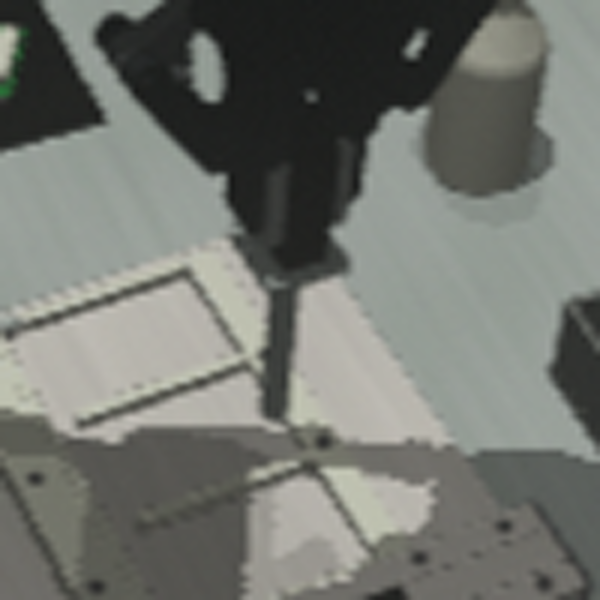

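View pics/s6c.png

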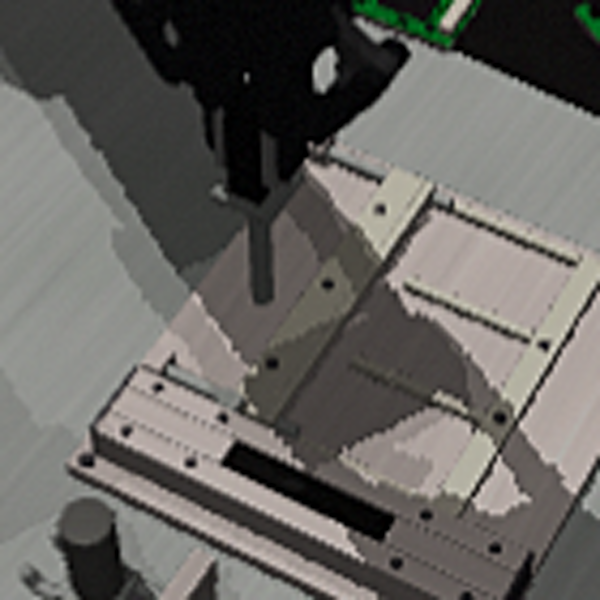

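View pics/w6c.png

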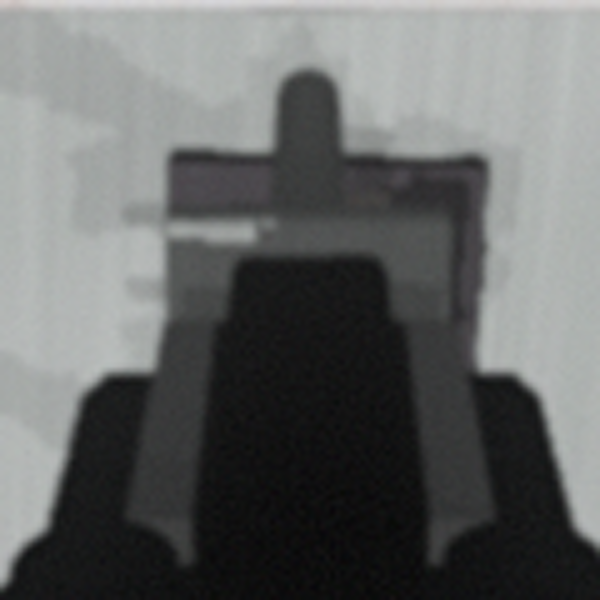

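Emit:
send_rows([
  [[-0.003, -0.005, 0.045, 0.005, 0, 0.0055, 0.0], [-0.003, -0.01, 0.09, 0.015, -0.002, 0.0055, 0.0], [-0.003, -0.015, 0.135, 0.025, -0.002, 0.0055, 0.0], [-0.003, -0.02, 0.17, 0.025, -0.002, 0.0055, 0.0], [-0.003, -0.02, 0.18, 0.025, -0.002, 0.0055, 0.0], [-0.003, -0.02, 0.18, 0.025, -0.002, 0.0055, 0.0], [-0.003, -0.02, 0.18, 0.025, -0.002, 0.0055, 0.0], [-0.003, -0.02, 0.18, 0.025, -0.002, 0.0055, 0.0]],
])

```text
time: 13.65
eef_pos: [0.5391, -0.3057, 0.2947]
orientation: [0.489, 0.51, -0.487, 0.513]
contact_force: [-0.2, 0.2, -1.4]
grip_width: 0.0147
```

```bash
python3 - <<'E'
from lib import *
go((.5371,-.3070,.1165),2.6)
E
```

```text
eef [ 0.5391 -0.3057  0.2947] shift [ 0.1781 -0.0029  0.001 ] turn [ 0.0019  0.0012 -0.0047] F [-0.2  0.2 -1.4] t 13.65 grip 0.0147
```

Emit:
send_rows([
  [[0.02, -0.0025, 0.001, 0.002, 0.001, -0.0047, 0.0], [0.05, -0.0025, 0.001, 0.002, 0.001, -0.0047, 0.0], [0.065, -0.0025, 0.001, 0.002, 0.001, -0.0047, 0.0], [0.065, -0.0025, 0.001, 0.002, 0.001, -0.0047, 0.0], [0.065, -0.0025, 0.001, 0.002, 0.001, -0.0047, 0.0]],
])

```text
time: 14.15
eef_pos: [0.5371, -0.3082, 0.2306]
orientation: [0.489, 0.51, -0.489, 0.511]
contact_force: [-0.2, 0.2, -1.0]
grip_width: 0.0144
```

```bash
python3 - <<'E'
from lib import *
go((.5371,-.3070,.1165),2.6)
snap('scene','scene7');snap('side','side7')
crop('side7',290,240,400,340,'d7c');crop('scene7',160,220,260,320,'s7c')
E
```

```text
eef [ 0.5371 -0.3082  0.2306] shift [ 0.1141 -0.     -0.0013] turn [-0.0011  0.0013 -0.0008] F [-0.2  0.2 -1. ] t 14.15 grip 0.0144
d7c 6.0
s7c 6.0
```

View pics/d7c.png

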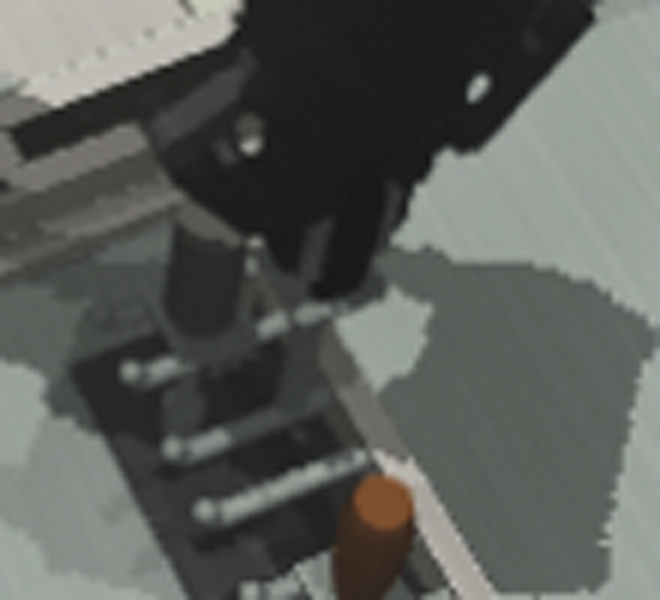

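View pics/s7c.png

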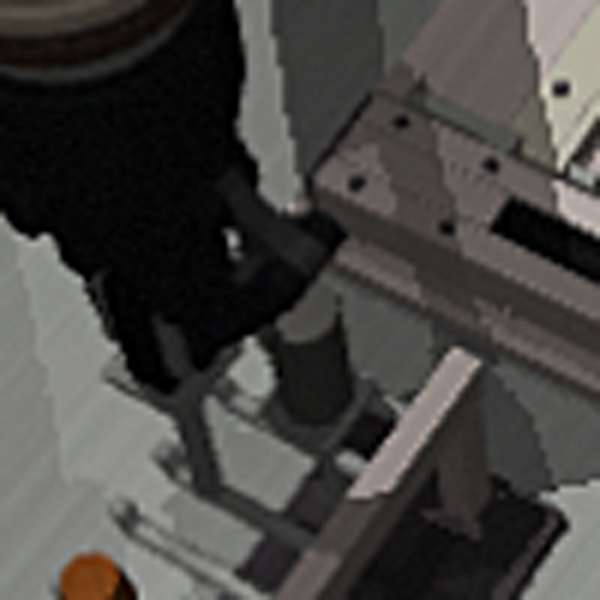

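Emit:
send_rows([
  [[0.03, 0, -0.001, 0, 0, 0, 0.0], [0.06, 0, -0.001, 0, 0, 0, 0.0], [0.085, 0, -0.001, 0, 0, 0, 0.0], [0.1, 0, -0.001, 0, 0, 0, 0.0], [0.11, 0, -0.001, 0, 0, 0, 0.0], [0.113, 0, -0.001, 0, 0, 0, 0.0], [0.113, 0, -0.001, 0, 0, 0, 0.0]],
])

```text
time: 14.95
eef_pos: [0.5372, -0.3081, 0.1177]
orientation: [0.489, 0.51, -0.489, 0.512]
contact_force: [0.4, 0.5, -1.3]
grip_width: 0.0147
```

Emit:
send_rows([
  [[0.001, 0, -0.001, 0, 0, 0, 0.0], [0.001, 0, -0.001, 0, 0, 0, 0.0], [0.001, 0, -0.001, 0, 0, 0, 0.05], [0.001, 0, -0.001, 0, 0, 0, 0.05], [0.001, 0, -0.001, 0, 0, 0, 0.05], [0.001, 0, -0.001, 0, 0, 0, 0.05]],
])

```text
time: 15.55
eef_pos: [0.5368, -0.3068, 0.116]
orientation: [0.489, 0.51, -0.489, 0.511]
contact_force: [0.6, 1.0, 1.0]
grip_width: 0.0499
```

Emit:
send_rows([
  [[-0.02, 0, 0, 0, 0, 0, 0.05], [-0.05, 0, 0, 0, 0, 0, 0.05], [-0.09, 0, 0, 0, 0, 0, 0.05], [-0.13, 0, 0, 0, 0, 0, 0.05], [-0.15, 0, 0, 0, 0, 0, 0.05], [-0.15, 0, 0, 0, 0, 0, 0.05]],
])

```text
time: 16.15
eef_pos: [0.5382, -0.3079, 0.2706]
orientation: [0.489, 0.507, -0.489, 0.514]
contact_force: [-0.2, 0.0, -0.0]
grip_width: 0.0501
```

```bash
python3 - <<'E'
from lib import *
go((.54,.17,.33),0)
snap('wrist','wrist8');snap('scene','scene8')
crop('wrist8',200,60,360,290,'w8c')
E
```

```text
eef [ 0.5382 -0.3079  0.2706] shift [-0.0625  0.0229 -0.477 ] turn [ 0.0435  0.0065 -0.0065] F [-0.2  0.  -0. ] t 16.15 grip 0.0501
w8c 2.608695652173913
```

View pics/w8c.png

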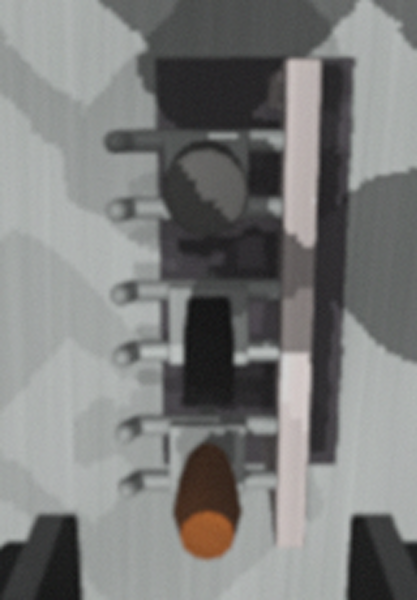

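Emit:
send_rows([
  [[-0.01, -0.002, -0.045, 0, 0, 0, 0.07], [-0.02, -0.004, -0.09, 0, 0, 0, 0.07], [-0.02, -0.007, -0.14, 0.04, 0, 0, 0.07], [-0.02, -0.01, -0.19, 0.0435, 0.0065, -0.0065, 0.07], [-0.02, -0.012, -0.24, 0.0435, 0.0065, -0.0065, 0.07], [-0.02, -0.015, -0.29, 0.0435, 0.0065, -0.0065, 0.07], [-0.02, -0.017, -0.34, 0.0435, 0.0065, -0.0065, 0.07], [-0.02, -0.02, -0.39, 0.0435, 0.0065, -0.0065, 0.07]],
])

```text
time: 17.05
eef_pos: [0.4981, 0.0838, 0.283]
orientation: [0.499, 0.504, -0.501, 0.496]
contact_force: [0.8, 0.3, 1.2]
grip_width: 0.07
```

Emit:
send_rows([
  [[0, -0.01, -0.045, 0, 0, 0, 0.07], [0, -0.02, -0.09, 0, 0, 0, 0.07], [0, -0.027, -0.14, 0, 0, 0, 0.07], [0, -0.027, -0.19, 0, 0, 0, 0.07], [0, -0.027, -0.22, 0, 0, 0, 0.07], [0, -0.027, -0.22, 0, 0, 0, 0.07], [0, -0.027, -0.22, 0, 0, 0, 0.07]],
])

```text
time: 17.75
eef_pos: [0.4717, 0.3017, 0.2845]
orientation: [0.498, 0.504, -0.501, 0.497]
contact_force: [0.2, -0.1, -0.2]
grip_width: 0.0698
```

```bash
python3 - <<'E'
from lib import *
go((.48,.3,.29),0)
snap('wrist','wrist9')
E
```

```text
eef [0.4717 0.3017 0.2845] shift [-0.0056  0.0083  0.0017] turn [ 0.0013 -0.0036  0.01  ] F [ 0.2 -0.1 -0.2] t 17.75 grip 0.0698
```

View pics/wrist9.png

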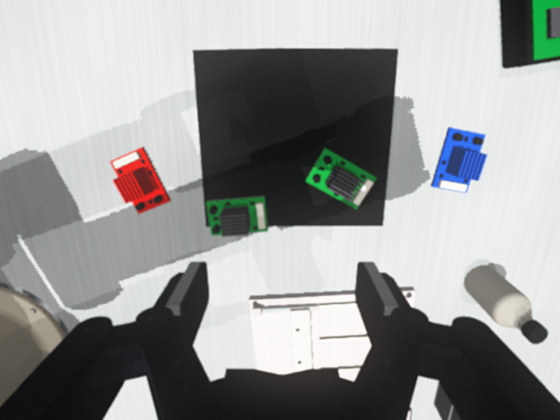

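```bash
python3 - <<'E'
from lib import *
crop('wrist9',190,130,390,250,'w9c')
E
```

```text
w9c 4.0
```

View pics/w9c.png

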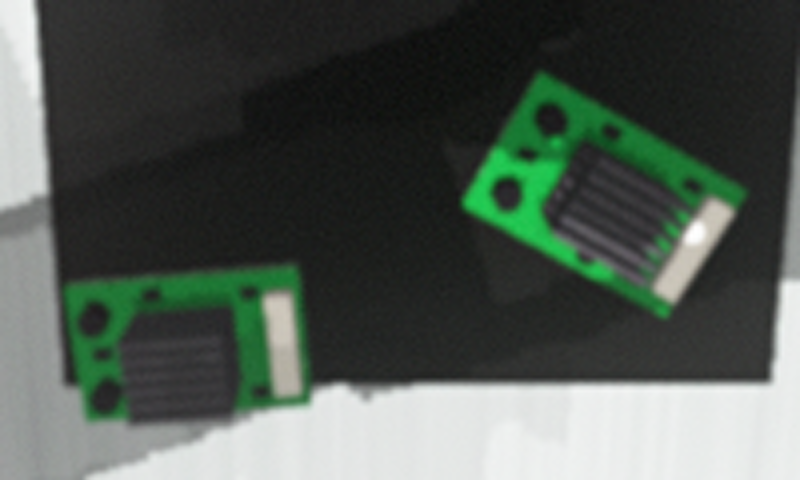

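```bash
python3 - <<'E'
from lib import *
W=load('wrist','wrist9')
w=lambda p:[(190+x/4,130+y/4) for x,y in p]
for n,c in(('R',[(540,70),(747,190),(668,318),(462,203)]),('L',[(64,285),(298,265),(310,402),(86,420)])):
    P=plane(W,w(c),.008)[:,:2]; e=P[1]-P[0];f=P[2]-P[3];g=P[3]-P[0];h=P[2]-P[1]
    print(n,P.round(4).tolist(),'c',P.mean(0).round(4),'len',np.linalg.norm(e).round(4),np.linalg.norm(f).round(4),'wid',np.linalg.norm(g).round(4),np.linalg.norm(h).round(4),'yaw',np.degrees(np.arctan2((e+f)[1],(e+f)[0])).round(2),np.degrees(np.arctan2((g+h)[1],(g+h)[0])).round(2)+90)
# sink top: check L
print('sink R top quad', plane(W,w([(592,142),(668,240),(690,205),(640,280),(555,205)]),.042))
print('sink L top', plane(W,w([(121,345),(232,338),(130,422),(237,418)]),.042))
E
```

```text
R [[0.5238, 0.3255], [0.5939, 0.2866], [0.5709, 0.2419], [0.4998, 0.2816]] c [0.5471 0.2839] len 0.0802 0.0815 wid 0.05 0.0503 yaw -29.09 -27.980000000000004
L [[0.3656, 0.2526], [0.4452, 0.26], [0.4487, 0.2105], [0.3699, 0.2031]] c [0.4073 0.2316] len 0.08 0.0792 wid 0.0497 0.0496 yaw 5.32 4.459999999999994
sink R top quad [[0.53607616 0.30853207 0.042     ]
 [0.56107085 0.27831433 0.042     ]
 [0.56701164 0.28936487 0.042     ]
 [0.55328889 0.26546242 0.042     ]
 [0.52583692 0.28911095 0.042     ]]
sink L top [[0.39103287 0.24324247 0.042     ]
 [0.42628727 0.24578786 0.042     ]
 [0.39242713 0.21692418 0.042     ]
 [0.4270584  0.21858314 0.042     ]]
```

Emit:
send_rows([
  [[0, 0.015, 0.045, 0, 0, 0, 0.07], [0, 0.03, 0.09, 0, 0, 0, 0.07], [0, 0.045, 0.135, 0, 0, 0, 0.07], [0, 0.06, 0.18, 0, 0, 0, 0.07], [0, 0.075, 0.22, 0, 0, 0, 0.07], [0, 0.088, 0.242, 0, 0, 0, 0.07], [0, 0.088, 0.242, 0, 0, 0, 0.07], [0, 0.088, 0.242, 0, 0, 0, 0.07]],
])

```text
time: 18.6
eef_pos: [0.5602, 0.0586, 0.2843]
orientation: [0.5, 0.503, -0.501, 0.496]
contact_force: [-0.5, 1.0, -1.2]
grip_width: 0.0701
```

```bash
python3 - <<'E'
from lib import *
go((.4073,.2316,.2),95)
snap('wrist','wrist10')
crop('wrist10',140,60,420,270,'w10c')
E
```

```text
eef [0.5602 0.0586 0.2843] shift [ 0.0865 -0.1527 -0.172 ] turn [-1.6608e+00 -1.1000e-02  1.0000e-03] F [-0.5  1.  -1.2] t 18.6 grip 0.0701
w10c 2.857142857142857
```

View pics/wrist10.png

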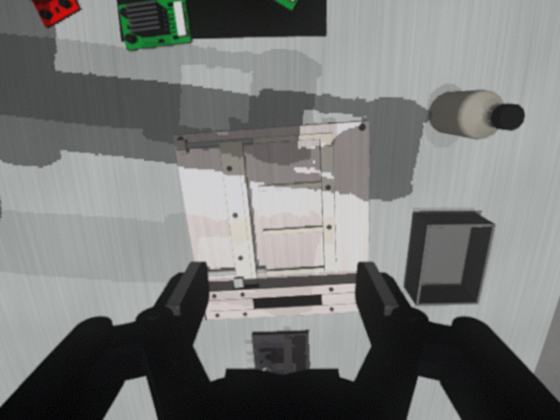

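View pics/w10c.png

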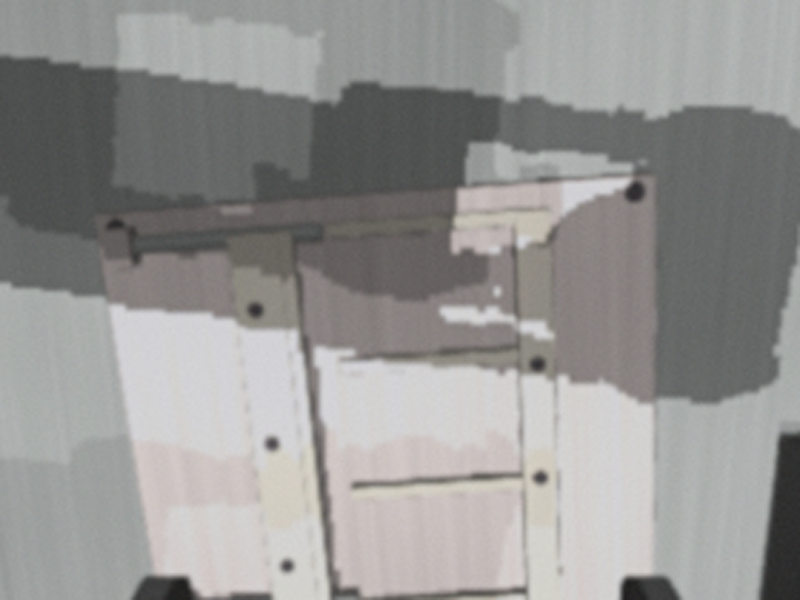

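```bash
python3 - <<'E'
from lib import *
crop('wrist5',190,0,430,180,'w5c')
crop('wrist4',220,0,420,180,'w4d')
E
```

```text
w5c 3.3333333333333335
w4d 3.3333333333333335
```

View pics/w5c.png

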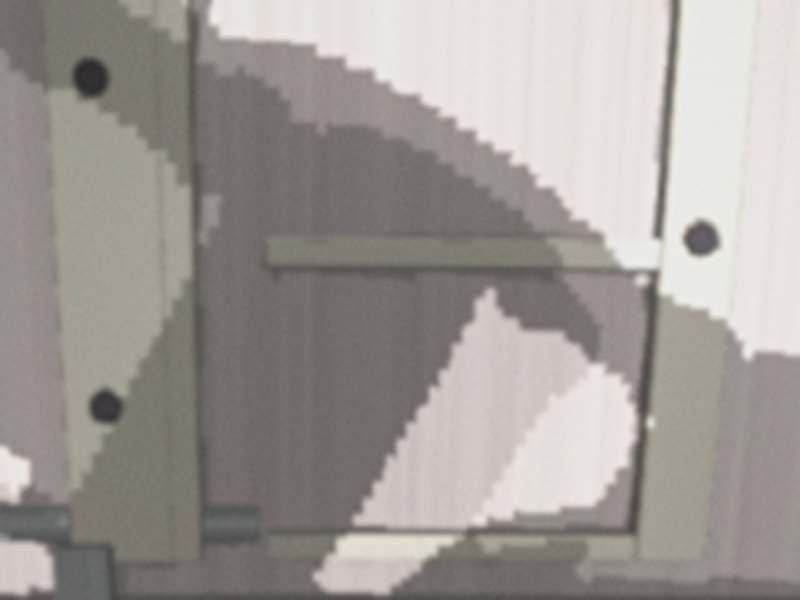

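View pics/w4d.png

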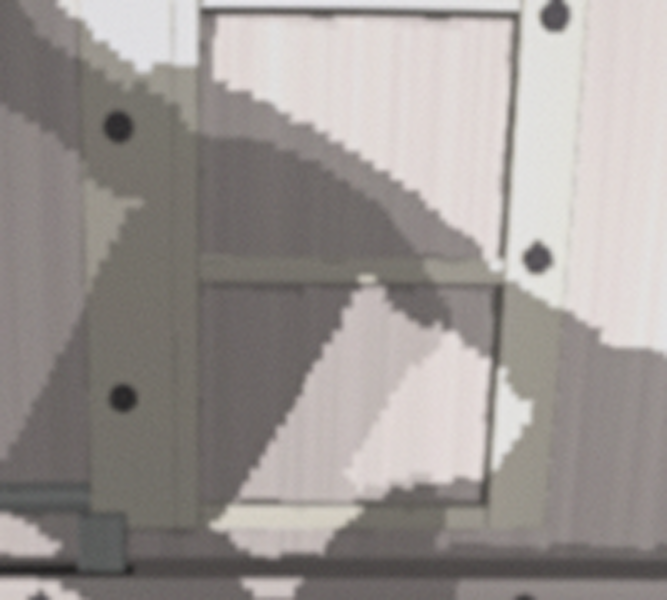

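```bash
python3 - <<'E'
from lib import *
y=np.radians(4.1); ux=np.array([np.cos(y),np.sin(y)]);uy=np.array([-np.sin(y),np.cos(y)])
for tag,ox,sc,F,Sx,Cx in(('wrist5',190,10/3,[(400,237),(400,268),(400,532),(400,557)],[(672,60),(655,290),(636,530)],[(192,20),(196,280),(200,550)]),
   ('wrist4',220,10/3,[(350,260),(350,283),(350,505),(350,528),(350,11)],[(516,100),(500,300),(487,490)],[(200,100),(198,300),(196,490)])):
    W=load('wrist',tag); w=lambda p:[(ox+a/sc,b/sc) for a,b in p]
    P=plane(W,w(F),.019)[:,:2]; print(tag,'fence v',(P@uy).round(4),'x',P[:,0].round(3))
    P=plane(W,w(Sx),.020)[:,:2]; print('stop u',(P@ux).round(4), (P@uy).round(3))
    P=plane(W,w(Cx),.028)[:,:2]; print('clamp lip edge u',(P@ux).round(4))
W=load('wrist','wrist10'); w=lambda p:[(140+a/2.857,60+b/2.857) for a,b in p]
P=plane(W,w([(515,230),(520,480),(520,590)]),.02)[:,:2];print('w10 stop u',P@ux)
P=plane(W,w([(450,352),(450,364),(450,480),(450,492)]),.019)[:,:2];print('w10 fences v',P@uy)
W=load('wrist','wrist3'); w=lambda p:[(120+a/2,30+b/2) for a,b in p]
P=plane(W,w([(370,72),(370,82),(370,179),(370,189),(370,277),(370,287),(370,368),(370,377)]),.019)[:,:2];print('w3 fences v',P@uy)
P=plane(W,w([(437,110),(431,260),(425,360)]),.02)[:,:2];print('w3 stop u',P@ux)
print('fixture origin u,v', np.array([.5526,-.0273])@ux,np.array([.5526,-.0273])@uy)
E
```

```text
wrist5 fence v [-0.0663 -0.0724 -0.1275 -0.1331] x [0.559 0.559 0.565 0.565]
stop u [0.6088 0.6088 0.6091] [-0.032 -0.076 -0.127]
clamp lip edge u [0.5146 0.5141 0.5134]
wrist4 fence v [-0.0669 -0.0724 -0.1278 -0.1339 -0.0109] x [0.574 0.575 0.581 0.582 0.569]
stop u [0.6098 0.609  0.6092] [-0.03  -0.076 -0.124]
clamp lip edge u [0.534  0.5335 0.5328]
w10 stop u [0.61040538 0.60828336 0.60630635]
w10 fences v [-0.00303541 -0.00861055 -0.06490624 -0.07099848]
w3 fences v [ 0.05733631  0.05176936 -0.00427552 -0.01028558 -0.06536006 -0.07188882
 -0.1271094  -0.13352292]
w3 stop u [0.60964044 0.6108     0.61058565]
fixture origin u,v 0.5492338964173572 -0.06673962111225701
```

Emit:
send_rows([
  [[0, -0.02, -0.02, -0.149, 0, 0, 0.07], [0, -0.04, -0.04, -0.298, 0, 0, 0.07], [0, -0.06, -0.06, -0.447, 0, 0, 0.07], [0, -0.08, -0.08, -0.596, 0, 0, 0.07], [0, -0.1, -0.1, -0.745, 0, 0, 0.07], [0, -0.12, -0.13, -0.894, 0, 0, 0.07], [0, -0.14, -0.15, -1.043, 0, 0, 0.07], [0, -0.153, -0.172, -1.192, 0, 0, 0.07]],
])

```text
time: 19.45
eef_pos: [0.4054, 0.2334, 0.2868]
orientation: [0.132, 0.698, -0.129, 0.692]
contact_force: [0.6, 0.5, 0.7]
grip_width: 0.0701
```

```bash
python3 - <<'E'
from lib import *
go((.4073,.2316,.2),95)
E
```

```text
eef [0.4054 0.2334 0.2868] shift [ 0.0868 -0.0013  0.0031] turn [-0.4578 -0.0073 -0.0047] F [0.6 0.5 0.7] t 19.45 grip 0.0701
```

Emit:
send_rows([
  [[0.01, -0.001, 0.003, -0.15, 0, 0, 0.07], [0.02, -0.001, 0.003, -0.3, 0, 0, 0.07], [0.04, -0.001, 0.003, -0.4578, -0.007, -0.005, 0.07], [0.05, -0.001, 0.003, -0.4578, -0.007, -0.005, 0.07], [0.05, -0.001, 0.003, -0.4578, -0.007, -0.005, 0.07], [0.05, -0.001, 0.003, -0.4578, -0.007, -0.005, 0.07]],
])

```text
time: 20.05
eef_pos: [0.4097, 0.2303, 0.2373]
orientation: [-0.027, 0.707, 0.027, 0.707]
contact_force: [0.2, -0.4, 1.0]
grip_width: 0.07
```

```bash
python3 - <<'E'
from lib import *
go((.4073,.2316,.016),95)
snap('wrist','wrist11')
crop('wrist11',180,150,380,300,'w11c')
E
```

```text
eef [0.4097 0.2303 0.2373] shift [ 0.2213  0.0015 -0.0023] turn [-0.0102  0.      0.0003] F [ 0.2 -0.4  1. ] t 20.05 grip 0.07
w11c 4.0
```

View pics/wrist11.png

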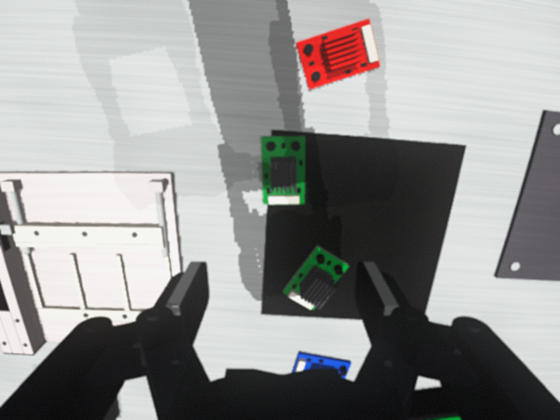

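View pics/w11c.png

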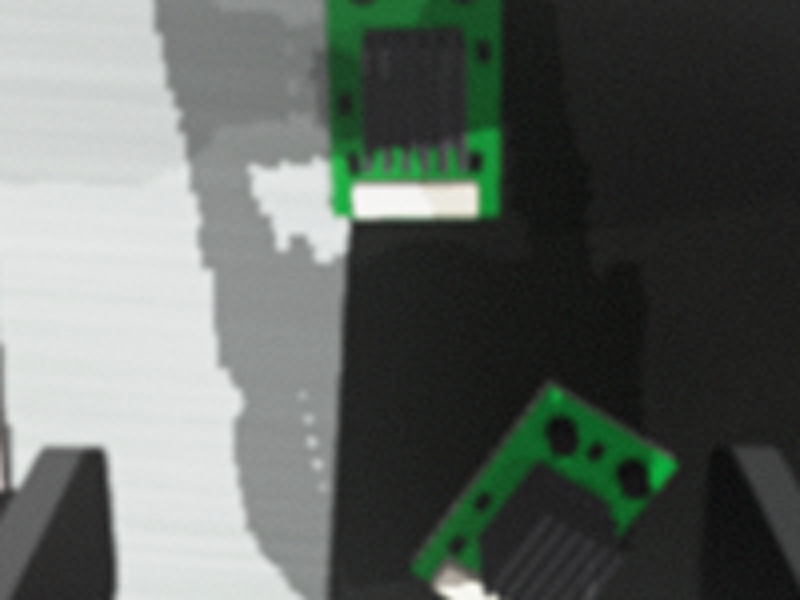

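```bash
python3 - <<'E'
from lib import *
crop('wrist11',250,125,320,215,'w11d')
W=load('wrist','wrist11')
im=cv2.imread('pics/wrist11.png')[125:215,250:320].astype(int)
g=(im[:,:,1]>im[:,:,2]+25)&(im[:,:,1]>im[:,:,0]+15)
ys,xs=np.nonzero(g)
r=cv2.minAreaRect(np.c_[xs+250,ys+125].astype(np.float32));b=cv2.boxPoints(r)
P=plane(W,b,.008)[:,:2];print(b.round(1),P.round(4),P.mean(0),[np.linalg.norm(P[i]-P[i-1]).round(4) for i in range(4)],[np.degrees(np.arctan2(*(P[i]-P[i-1])[::-1])).round(1) for i in range(4)])
E
```

```text
w11d 6.666666666666667
[[261. 136.]
 [305. 136.]
 [305. 204.]
 [261. 204.]] [[0.3683 0.203 ]
 [0.3644 0.2525]
 [0.4445 0.2604]
 [0.4486 0.2077]] [0.40645754 0.23092484] [np.float64(0.0804), np.float64(0.0496), np.float64(0.0804), np.float64(0.0529)] [np.float64(-176.6), np.float64(94.5), np.float64(5.7), np.float64(-85.6)]
```

View pics/w11d.png

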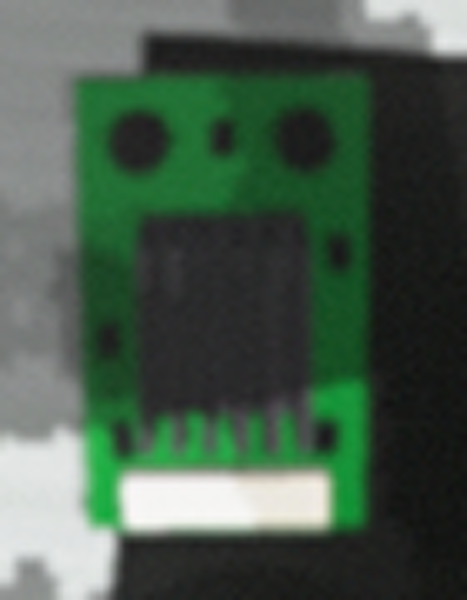

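Emit:
send_rows([
  [[0.04, 0.0015, -0.0023, -0.01, 0, 0, 0.06], [0.08, 0.0015, -0.0023, -0.01, 0, 0, 0.06], [0.12, 0.0015, -0.0023, -0.01, 0, 0, 0.06], [0.15, 0.0015, -0.0023, -0.01, 0, 0, 0.06], [0.165, 0.0015, -0.0023, -0.01, 0, 0, 0.06], [0.165, 0.0015, -0.0023, -0.01, 0, 0, 0.06], [0.165, 0.0015, -0.0023, -0.01, 0, 0, 0.06]],
])

```text
time: 20.8
eef_pos: [0.4083, 0.2315, 0.073]
orientation: [-0.031, 0.706, 0.031, 0.707]
contact_force: [-0.5, -0.2, -0.2]
grip_width: 0.06
```

```bash
python3 - <<'E'
from lib import *
go((.407,.2315,.016),95)
snap('wrist','wrist12')
E
```

```text
eef [0.4083 0.2315 0.073 ] shift [ 0.057   0.0001 -0.0014] turn [0.0009 0.0014 0.0001] F [-0.5 -0.2 -0.2] t 20.8 grip 0.06
```

View pics/wrist12.png

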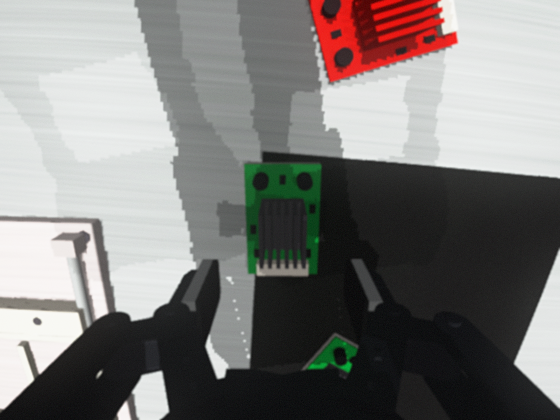

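Emit:
send_rows([
  [[0.02, 0, -0.001, 0, 0, 0, 0.06], [0.04, 0, -0.001, 0, 0, 0, 0.06], [0.054, 0, -0.001, 0, 0, 0, 0.06], [0.057, 0, -0.001, 0, 0, 0, 0.06], [0.057, 0, -0.001, 0, 0, 0, 0.0], [0.057, 0, -0.001, 0, 0, 0, 0.0], [0.057, 0, -0.001, 0, 0, 0, 0.0], [0.057, 0, -0.001, 0, 0, 0, 0.0]],
], newtons=60)

```text
time: 21.65
eef_pos: [0.4079, 0.2316, 0.0164]
orientation: [-0.031, 0.705, 0.032, 0.707]
contact_force: [-0.7, 0.4, 6.7]
grip_width: 0.0271
```

Emit:
send_rows([
  [[-0.02, 0, 0, 0, 0, 0, 0.0], [-0.06, 0, 0, 0, 0, 0, 0.0], [-0.1, 0, 0, 0, 0, 0, 0.0], [-0.11, 0, 0, 0, 0, 0, 0.0]],
])

```text
time: 22.05
eef_pos: [0.4093, 0.232, 0.1296]
orientation: [-0.031, 0.703, 0.032, 0.709]
contact_force: [0.5, 0.4, -1.0]
grip_width: 0.0268
```

```bash
python3 - <<'E'
from lib import *
go((.5569,.0638,.125),94.1)
snap('wrist','wrist13')
E
```

```text
eef [0.4093 0.232  0.1296] shift [ 0.0056 -0.1807  0.132 ] turn [ 0.0175  0.0083 -0.0011] F [ 0.5  0.4 -1. ] t 22.05 grip 0.0268
```

View pics/wrist13.png

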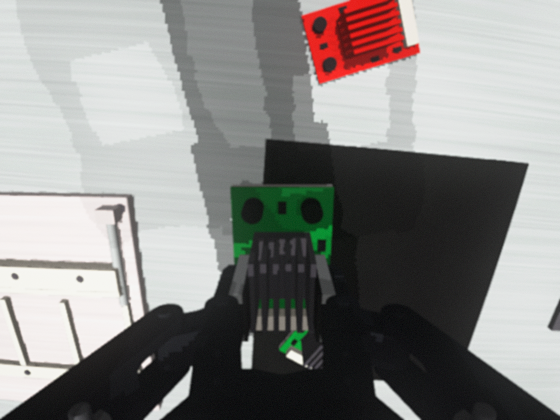

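```bash
python3 - <<'E'
from lib import *
W=load('wrist','wrist13');o=json.load(open('pics/wrist13.json'));M=R.from_quat(o['orientation']).as_matrix();p=np.array(o['eef_pos'])
P=plane(W,[(232,185),(333,185)],p[2]-.0084); print((P-p)@M)
E
```

```text
[[ 0.00802205 -0.02436819 -0.04244928]
 [ 0.00806913  0.02381822 -0.04245875]]
```

Emit:
send_rows([
  [[0, -0.035, 0.025, 0.017, 0.008, 0, 0.0], [0, -0.07, 0.05, 0.017, 0.008, 0, 0.0], [0, -0.105, 0.075, 0.017, 0.008, 0, 0.0], [0, -0.14, 0.1, 0.017, 0.008, 0, 0.0], [0, -0.17, 0.12, 0.017, 0.008, 0, 0.0], [0, -0.181, 0.132, 0.017, 0.008, 0, 0.0], [0, -0.181, 0.132, 0.017, 0.008, 0, 0.0], [0, -0.181, 0.132, 0.017, 0.008, 0, 0.0]],
])

```text
time: 22.9
eef_pos: [0.5525, 0.063, 0.123]
orientation: [-0.025, 0.711, 0.025, 0.702]
contact_force: [-0.5, 1.3, -2.2]
grip_width: 0.0268
```

```bash
python3 - <<'E'
from lib import *
go((.5569,.0638,.04),94.1)
snap('wrist','wrist14')
E
```

```text
eef [0.5525 0.063  0.123 ] shift [0.083  0.0004 0.0055] turn [ 0.0001 -0.0118 -0.0004] F [-0.5  1.3 -2.2] t 22.9 grip 0.0268
```

View pics/wrist14.png

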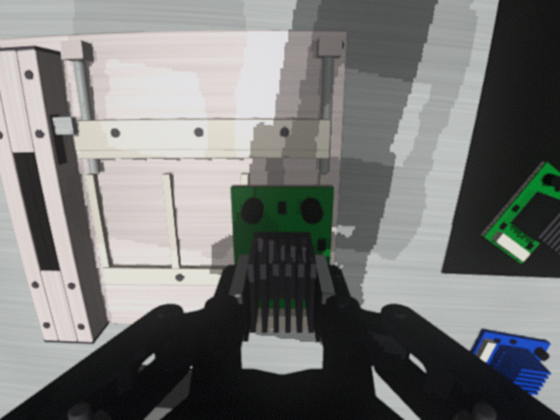

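Emit:
send_rows([
  [[0.02, 0.0004, 0.006, 0, -0.01, 0, 0.0], [0.045, 0.0004, 0.006, 0, -0.01, 0, 0.0], [0.068, 0.0004, 0.006, 0, -0.01, 0, 0.0], [0.068, 0.0004, 0.006, 0, -0.01, 0, 0.0], [0.068, 0.0004, 0.006, 0, -0.01, 0, 0.0], [0.068, 0.0004, 0.006, 0, -0.01, 0, 0.0]],
])

```text
time: 23.55
eef_pos: [0.5602, 0.0638, 0.0584]
orientation: [-0.026, 0.705, 0.025, 0.708]
contact_force: [0.4, -0.6, -1.0]
grip_width: 0.0269
```

```bash
python3 - <<'E'
from lib import *
go((.5575,.0638,.04),94.1)
snap('wrist','wrist15')
crop('wrist15',130,120,430,330,'w15c')
snap('scene','scene15');crop('scene15',230,150,370,255,'s15c')
E
```

```text
eef [0.5602 0.0638 0.0584] shift [ 0.0184  0.0002 -0.0028] turn [0.0011 0.0042 0.001 ] F [ 0.4 -0.6 -1. ] t 23.55 grip 0.0269
w15c 2.6666666666666665
s15c 5.714285714285714
```

View pics/w15c.png

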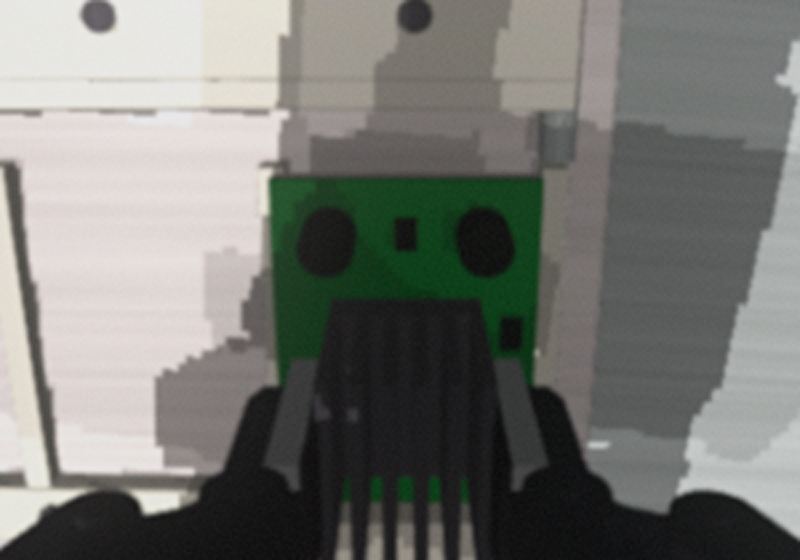

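View pics/s15c.png

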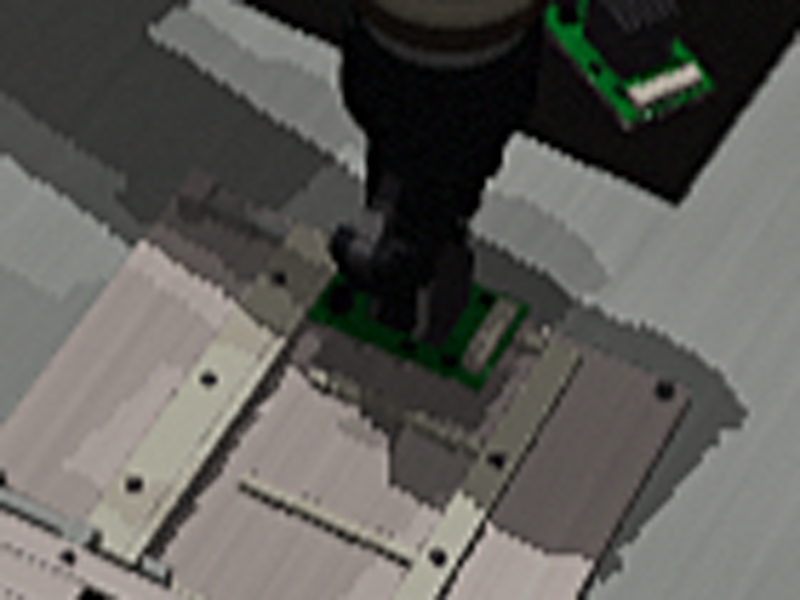

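Emit:
send_rows([
  [[0.008, 0.0, -0.002, 0, 0.004, 0, 0.0], [0.016, 0.0, -0.002, 0, 0.004, 0, 0.0], [0.023, 0.0, -0.002, 0, 0.004, 0, 0.0], [0.028, 0.0, -0.002, 0, 0.004, 0, 0.0], [0.031, 0.0, -0.002, 0, 0.004, 0, 0.0], [0.031, 0.0, -0.002, 0, 0.004, 0, 0.0]],
])

```text
time: 24.25
eef_pos: [0.5575, 0.0632, 0.0265]
orientation: [-0.026, 0.708, 0.025, 0.706]
contact_force: [-5.2, -0.7, 5.1]
grip_width: 0.0269
```

```bash
python3 - <<'E'
from lib import *
go((.5575,.0638,.026),94.1)
W,_=snap('wrist','wrist16')
crop('wrist16',130,120,430,330,'w16c')
E
```

```text
eef [0.5575 0.0632 0.0265] shift [0.0005 0.0006 0.0001] turn [ 0.0006 -0.0029  0.0006] F [-5.2 -0.7  5.1] t 24.25 grip 0.0269
w16c 2.6666666666666665
```

View pics/w16c.png

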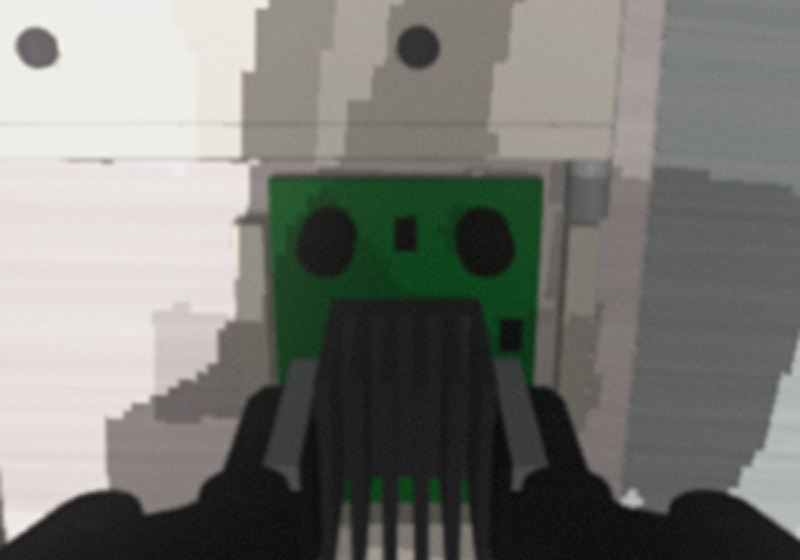

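Emit:
send_rows([
  [[0, 0, 0, 0, 0, 0, 0.045], [0, 0, 0, 0, 0, 0, 0.045], [0, 0, 0, 0, 0, 0, 0.045], [-0.02, 0, 0, 0, 0, 0, 0.045], [-0.06, 0, 0, 0, 0, 0, 0.05], [-0.11, 0, 0, 0, 0, 0, 0.06], [-0.16, 0, 0, 0, 0, 0, 0.06], [-0.18, 0, 0, 0, 0, 0, 0.06]],
])

```text
time: 25.1
eef_pos: [0.5605, 0.0632, 0.2119]
orientation: [-0.026, 0.704, 0.025, 0.709]
contact_force: [0.1, -0.3, 0.8]
grip_width: 0.0603
```

```bash
python3 - <<'E'
from lib import *
go((.547,.284,.2),61.4)
snap('wrist','wrist17')
E
```

```text
eef [0.5605 0.0632 0.2119] shift [0.0115 0.2212 0.0024] turn [5.713e-01 7.300e-03 1.000e-04] F [ 0.1 -0.3  0.8] t 25.1 grip 0.0603
```

View pics/wrist17.png

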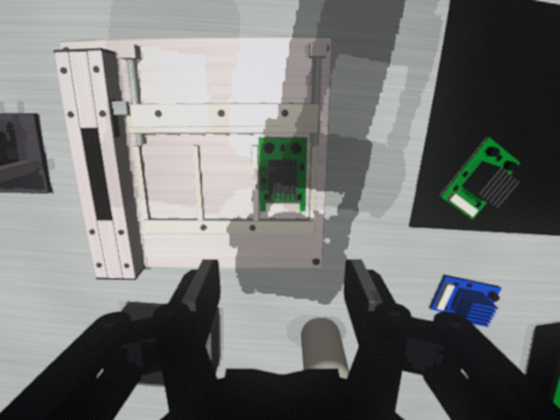

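Module L lies flat in the nest at (283,173). Go on to the other, at (482,178).

Emit:
send_rows([
  [[0, 0.04, 0, 0.1, 0, 0, 0.06], [0, 0.09, 0, 0.24, 0, 0, 0.06], [0, 0.13, 0, 0.38, 0, 0, 0.06], [0, 0.18, 0, 0.5, 0, 0, 0.06], [0, 0.21, 0, 0.571, 0.007, 0, 0.06], [0, 0.221, 0.002, 0.571, 0.007, 0, 0.06], [0, 0.221, 0.002, 0.571, 0.007, 0, 0.06], [0, 0.221, 0.002, 0.571, 0.007, 0, 0.06]],
])

```text
time: 25.95
eef_pos: [0.544, 0.2828, 0.2052]
orientation: [0.174, 0.688, -0.175, 0.682]
contact_force: [-0.3, -0.6, -0.1]
grip_width: 0.0602
```

```bash
python3 - <<'E'
from lib import *
W,_=snap('wrist','wrist18')
go((.547,.284,.07),61.4)
im=cv2.imread('pics/wrist18.png').astype(int)
g=((im[:,:,1]>im[:,:,2]+25)&(im[:,:,1]>im[:,:,0]+15)).astype(np.uint8)
n,l,st,ce=cv2.connectedComponentsWithStats(g)
for i in range(1,n):
    if st[i,4]>150:
        ys,xs=np.nonzero(l==i); b=cv2.boxPoints(cv2.minAreaRect(np.c_[xs,ys].astype(np.float32)));P=plane(W,b,.008)[:,:2]
        print(st[i],b.round(1).tolist(),P.mean(0).round(4),[np.linalg.norm(P[i]-P[i-1]).round(4) for i in range(4)],[np.degrees(np.arctan2(*(P[i]-P[i-1])[::-1])).round(1) for i in range(4)])
E
```

```text
eef [0.5442 0.2824 0.2053] shift [0.1353 0.0033 0.0029] turn [-0.0006 -0.0083  0.0045] F [ 0.7 -0.3 -0.5] t 26.0 grip 0.06
[ 262  144   49   75 1917] [[262.0, 144.0], [310.0, 144.0], [310.0, 218.0], [262.0, 218.0]] [0.5465 0.2846] [np.float64(0.0815), np.float64(0.0498), np.float64(0.0815), np.float64(0.0534)] [np.float64(150.4), np.float64(61.5), np.float64(-27.1), np.float64(-118.5)]
[ 495  243   65  126 3720] [[492.5, 286.70001220703125], [558.9000244140625, 242.8000030517578], [613.5999755859375, 325.5], [547.2999877929688, 369.3999938964844]] [0.8605 0.5126] [np.float64(0.1787), np.float64(0.0928), np.float64(0.1757), np.float64(0.1068)] [np.float64(-168.6), np.float64(100.2), np.float64(16.0), np.float64(-77.7)]
[  87  244   75   66 1214] [[86.69999694824219, 264.0], [115.5, 239.5], [161.60000610351562, 293.8999938964844], [132.8000030517578, 318.3999938964844]] [0.5594 0.0554] [np.float64(0.0888), np.float64(0.0525), np.float64(0.0853), np.float64(0.0558)] [np.float64(-177.7), np.float64(99.4), np.float64(4.1), np.float64(-77.4)]
```

View pics/wrist18.png

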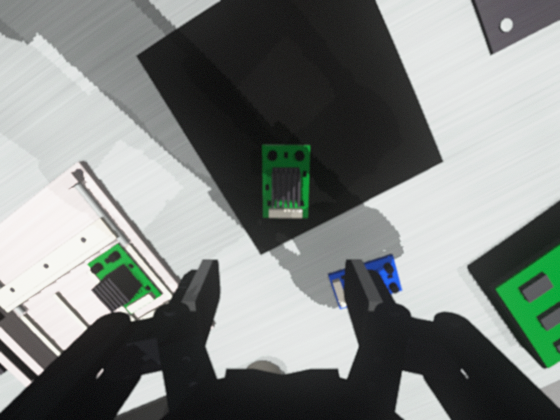

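```bash
python3 - <<'E'
from lib import *
W=load('wrist','wrist18')
print(plane(W,[(331,273),(344,307),(402,286),(391,255)],.01))
o=json.load(open('pics/wrist18.json'));M=R.from_quat(o['orientation']).as_matrix()
print((plane(W,[(331,273),(344,307),(402,286),(391,255)],.01)-np.array([.547,.284,.0]))@M)
E
```

```text
[[0.66708852 0.27954593 0.01      ]
 [0.71704961 0.27318843 0.01      ]
 [0.72415756 0.34679488 0.01      ]
 [0.67948333 0.35071905 0.01      ]]
[[-0.01114704  0.05347601  0.10750419]
 [-0.01162354  0.0717879   0.15441876]
 [-0.01170621  0.13982851  0.12545497]
 [-0.01127979  0.12190825  0.08434697]]
```

Emit:
send_rows([
  [[0.04, 0.003, 0.003, 0, -0.008, 0.004, 0.06], [0.08, 0.003, 0.003, 0, -0.008, 0.004, 0.06], [0.12, 0.003, 0.003, 0, -0.008, 0.004, 0.06], [0.135, 0.003, 0.003, 0, -0.008, 0.004, 0.06], [0.135, 0.003, 0.003, 0, -0.008, 0.004, 0.06], [0.135, 0.003, 0.003, 0, -0.008, 0.004, 0.06]],
])

```text
time: 26.6
eef_pos: [0.5482, 0.285, 0.0725]
orientation: [0.175, 0.684, -0.174, 0.686]
contact_force: [-0.0, 0.5, 0.4]
grip_width: 0.0601
```

```bash
python3 - <<'E'
from lib import *
W,_=snap('wrist','wrist19')
go((.547,.284,.016),61.4)
E
```

```text
eef [0.5488 0.2853 0.0734] shift [ 0.0574 -0.0022 -0.0011] turn [-0.0003  0.003  -0.0035] F [0.4 0.3 0.9] t 26.65 grip 0.0602
```

View pics/wrist19.png

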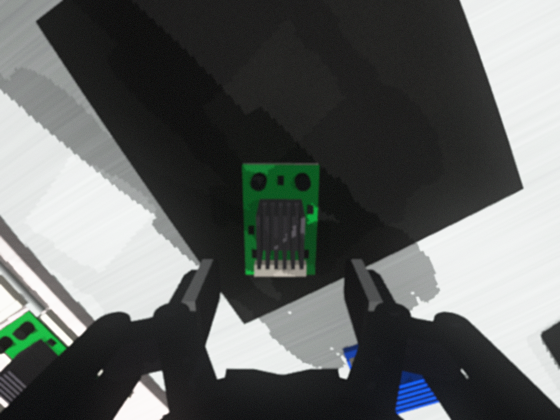

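Emit:
send_rows([
  [[0.02, -0.001, -0.001, 0, 0.003, -0.003, 0.06], [0.04, -0.001, -0.001, 0, 0.003, -0.003, 0.06], [0.054, -0.001, -0.001, 0, 0.003, -0.003, 0.06], [0.057, -0.001, -0.001, 0, 0.003, -0.003, 0.06], [0.057, -0.001, -0.001, 0, 0.003, -0.003, 0.0], [0.057, -0.001, -0.001, 0, 0.003, -0.003, 0.0], [0.057, -0.001, -0.001, 0, 0.003, -0.003, 0.0], [0.057, -0.001, -0.001, 0, 0.003, -0.003, 0.0]],
])

```text
time: 27.45
eef_pos: [0.5467, 0.2853, 0.0153]
orientation: [0.175, 0.686, -0.175, 0.685]
contact_force: [0.0, 0.1, 5.5]
grip_width: 0.0271
```

Emit:
send_rows([
  [[-0.02, 0, 0, 0, 0, 0, 0.0], [-0.06, 0, 0, 0, 0, 0, 0.0], [-0.1, 0, 0, 0, 0, 0, 0.0], [-0.13, 0, 0, 0, 0, 0, 0.0], [-0.13, 0, 0, 0, 0, 0, 0.0]],
])

```text
time: 27.95
eef_pos: [0.5492, 0.2861, 0.1496]
orientation: [0.176, 0.683, -0.173, 0.687]
contact_force: [1.7, 0.6, -1.2]
grip_width: 0.0267
```

```bash
python3 - <<'E'
from lib import *
W,_=snap('wrist','wrist20')
go((.5625,.0029,.14),94.1)
E
```

```text
eef [0.5475 0.2855 0.1463] shift [ 0.0061 -0.2409  0.1484] turn [-0.5705  0.0008 -0.0009] F [-0.8  0.9 -2.7] t 28.0 grip 0.0272
```

View pics/wrist20.png

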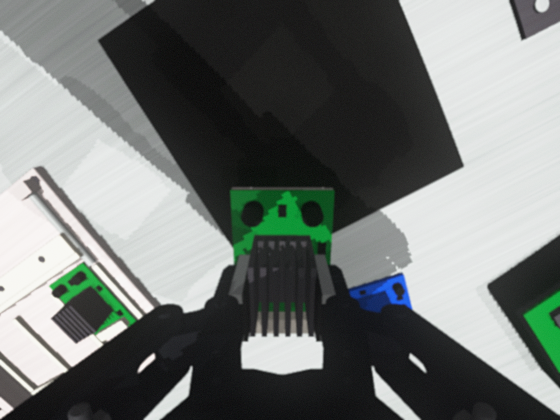

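Emit:
send_rows([
  [[0, -0.04, 0.025, -0.1, 0, 0, 0.0], [0, -0.08, 0.05, -0.22, 0, 0, 0.0], [0, -0.12, 0.075, -0.34, 0, 0, 0.0], [0.003, -0.16, 0.1, -0.46, 0, 0, 0.0], [0.006, -0.2, 0.125, -0.5705, 0, 0, 0.0], [0.006, -0.23, 0.142, -0.5705, 0, 0, 0.0], [0.006, -0.241, 0.148, -0.5705, 0, 0, 0.0], [0.006, -0.241, 0.148, -0.5705, 0, 0, 0.0]],
])

```text
time: 28.8
eef_pos: [0.5594, 0.0014, 0.1361]
orientation: [-0.024, 0.709, 0.024, 0.704]
contact_force: [0.5, 0.6, -1.4]
grip_width: 0.027
```

Emit:
send_rows([
  [[0, 0, 0, 0, 0, 0, 0.0], [0, 0, 0, 0, 0, 0, 0.0]],
])

```text
time: 29.0
eef_pos: [0.5601, 0.0042, 0.1372]
orientation: [-0.026, 0.708, 0.026, 0.705]
contact_force: [-0.6, 0.7, -1.8]
grip_width: 0.0272
```

```bash
python3 - <<'E'
from lib import *
go((.5625,.0029,.058),94.1)
E
```

```text
eef [0.5601 0.0042 0.1372] shift [ 0.0792 -0.0015  0.0027] turn [ 0.0017 -0.0052 -0.0003] F [-0.6  0.7 -1.8] t 29.0 grip 0.0272
```

Emit:
send_rows([
  [[0.03, -0.0015, 0.0025, 0.0015, -0.005, 0, 0.0], [0.06, -0.0015, 0.0025, 0.0015, -0.005, 0, 0.0], [0.079, -0.0015, 0.0025, 0.0015, -0.005, 0, 0.0], [0.079, -0.0015, 0.0025, 0.0015, -0.005, 0, 0.0], [0.079, -0.0015, 0.0025, 0.0015, -0.005, 0, 0.0], [0.079, -0.0015, 0.0025, 0.0015, -0.005, 0, 0.0]],
])

```text
time: 29.6
eef_pos: [0.5641, 0.0015, 0.0605]
orientation: [-0.025, 0.705, 0.025, 0.708]
contact_force: [0.1, -0.2, -1.2]
grip_width: 0.0266
```

```bash
python3 - <<'E'
from lib import *
go((.5625,.0029,.0255),94.1)
snap('wrist','wrist21'); crop('wrist21',130,120,430,330,'w21c')
E
```

```text
eef [0.5641 0.0015 0.0605] shift [ 0.035   0.0016 -0.0016] turn [-0.0007  0.0037  0.0013] F [ 0.1 -0.2 -1.2] t 29.6 grip 0.0266
w21c 2.6666666666666665
```

View pics/w21c.png

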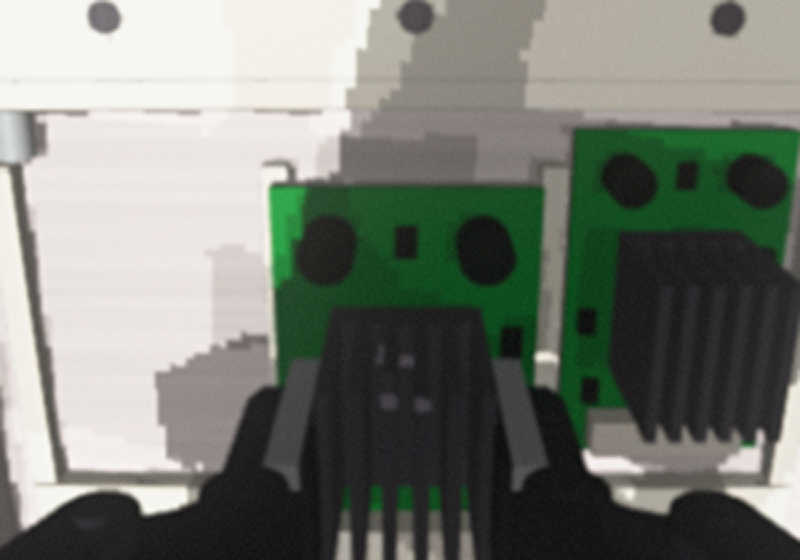

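Emit:
send_rows([
  [[0.008, 0.0016, -0.0016, 0, 0.0037, 0, 0.0], [0.016, 0.0016, -0.0016, 0, 0.0037, 0, 0.0], [0.024, 0.0016, -0.0016, 0, 0.0037, 0, 0.0], [0.03, 0.0016, -0.0016, 0, 0.0037, 0, 0.0], [0.0345, 0.0016, -0.0016, 0, 0.0037, 0, 0.0], [0.0345, 0.0016, -0.0016, 0, 0.0037, 0, 0.0]],
])

```text
time: 30.25
eef_pos: [0.5611, 0.0026, 0.0253]
orientation: [-0.025, 0.708, 0.025, 0.705]
contact_force: [-5.9, 0.8, 9.8]
grip_width: 0.0268
```

```bash
python3 - <<'E'
from lib import *
go((.5625,.0029,.0255),94.1)
snap('wrist','wrist22'); crop('wrist22',130,120,430,330,'w22c')
E
```

```text
eef [0.5611 0.0026 0.0253] shift [-0.0002  0.0002  0.0014] turn [-0.0014 -0.004   0.0004] F [-5.9  0.8  9.8] t 30.25 grip 0.0268
w22c 2.6666666666666665
```

View pics/w22c.png

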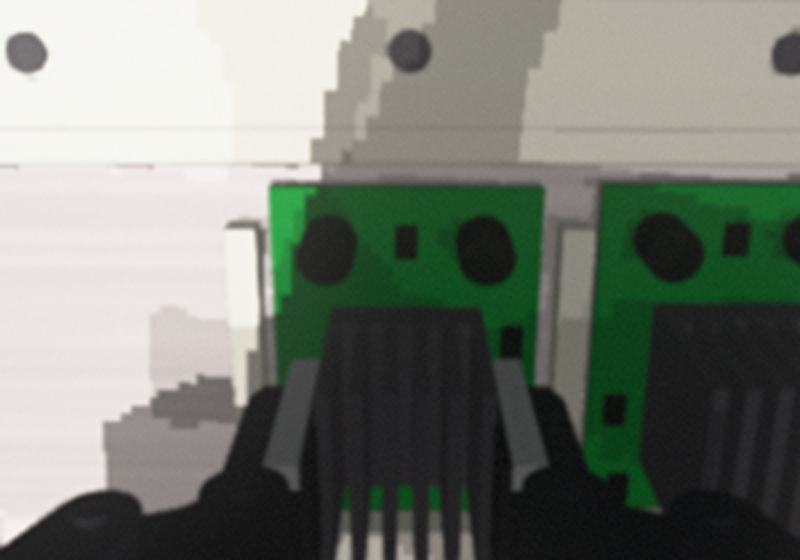

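Seated between the fences. Release and lift.

Emit:
send_rows([
  [[0, 0, 0, 0, 0, 0, 0.043], [0, 0, 0, 0, 0, 0, 0.043], [0, 0, 0, 0, 0, 0, 0.043], [-0.02, 0, 0, 0, 0, 0, 0.043], [-0.06, 0, 0, 0, 0, 0, 0.043], [-0.11, 0, 0, 0, 0, 0, 0.05], [-0.16, 0, 0, 0, 0, 0, 0.05], [-0.2, 0, 0, 0, 0, 0, 0.05]],
])

```text
time: 31.1
eef_pos: [0.5623, 0.0027, 0.2275]
orientation: [-0.025, 0.707, 0.024, 0.707]
contact_force: [0.9, -0.4, 0.1]
grip_width: 0.05
```

```bash
python3 - <<'E'
from lib import *
go((.5371,-.307,.27),2.6)
snap('wrist','wrist23'); snap('scene','scene23'); crop('scene23',200,80,400,230,'s23c')
E
```

```text
eef [0.5623 0.0027 0.2275] shift [-0.0421 -0.3072 -0.0468] turn [1.5954e+00 1.0000e-03 1.0000e-03] F [ 0.9 -0.4  0.1] t 31.1 grip 0.05
s23c 4.0
```

View pics/wrist23.png

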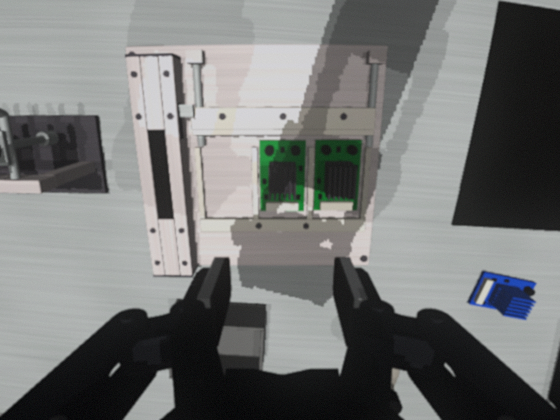

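View pics/s23c.png

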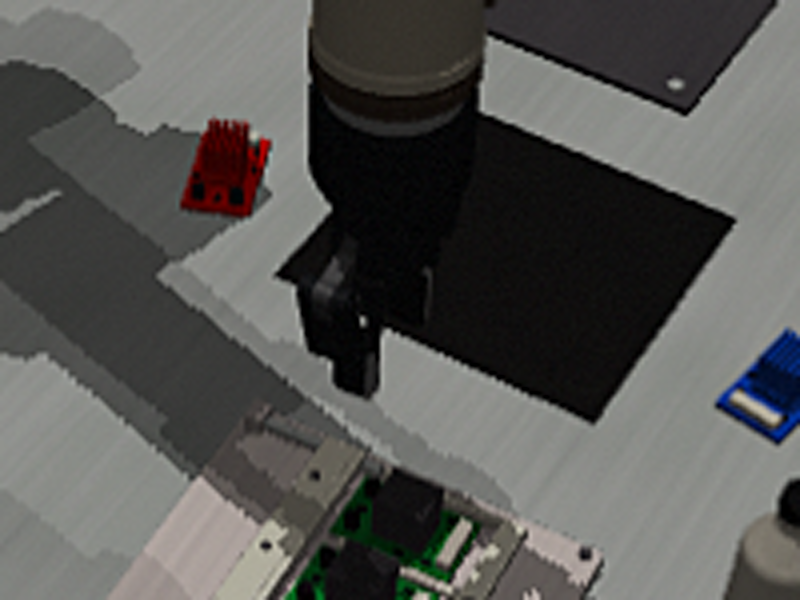

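Emit:
send_rows([
  [[-0.02, -0.04, -0.005, 0.149, 0, 0, 0.05], [-0.04, -0.08, -0.01, 0.298, 0, 0, 0.05], [-0.042, -0.12, -0.018, 0.447, 0, 0, 0.05], [-0.042, -0.16, -0.025, 0.596, 0, 0, 0.05], [-0.042, -0.2, -0.032, 0.745, 0, 0, 0.05], [-0.042, -0.24, -0.038, 0.894, 0, 0, 0.05], [-0.042, -0.28, -0.044, 1.043, 0, 0, 0.05], [-0.042, -0.307, -0.047, 1.192, 0, 0, 0.05]],
])

```text
time: 32.0
eef_pos: [0.5354, -0.3093, 0.2652]
orientation: [0.378, 0.598, -0.379, 0.596]
contact_force: [0.6, -0.3, -0.5]
grip_width: 0.0499
```

Emit:
send_rows([
  [[0, 0, 0, 0.149, 0, 0, 0.05], [0, 0, 0, 0.298, 0, 0, 0.05], [0, 0, 0, 0.403, 0, 0, 0.05], [0, 0, 0, 0.403, 0, 0, 0.05], [0, 0, 0, 0.403, 0, 0, 0.05]],
])

```text
time: 32.5
eef_pos: [0.5362, -0.3066, 0.2658]
orientation: [0.487, 0.513, -0.489, 0.511]
contact_force: [-0.2, 0.9, 0.1]
grip_width: 0.05
```

```bash
python3 - <<'E'
from lib import *
go((.5371,-.307,.185),2.6)
snap('wrist','wrist24')
E
```

```text
eef [ 0.5362 -0.3066  0.2658] shift [0.0807 0.0012 0.0005] turn [ 0.003  -0.0002  0.0037] F [-0.2  0.9  0.1] t 32.5 grip 0.05
```

View pics/wrist24.png

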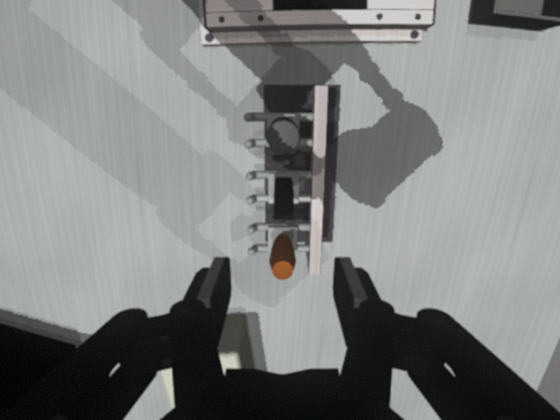

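Key at (284,198), unchanged. Descend.

Emit:
send_rows([
  [[0.03, 0.001, 0.0005, 0.003, 0, 0.004, 0.05], [0.06, 0.001, 0.0005, 0.003, 0, 0.004, 0.05], [0.08, 0.001, 0.0005, 0.003, 0, 0.004, 0.05], [0.08, 0.001, 0.0005, 0.003, 0, 0.004, 0.05], [0.08, 0.001, 0.0005, 0.003, 0, 0.004, 0.05]],
])

```text
time: 33.05
eef_pos: [0.5373, -0.3073, 0.1869]
orientation: [0.489, 0.51, -0.489, 0.511]
contact_force: [1.4, -0.5, 0.4]
grip_width: 0.05
```

```bash
python3 - <<'E'
from lib import *
go((.5371,-.307,.117),2.6)
E
```

```text
eef [ 0.5373 -0.3073  0.1869] shift [ 0.0699 -0.0003 -0.0003] turn [-0.0016  0.0006 -0.0012] F [ 1.4 -0.5  0.4] t 33.05 grip 0.05
```

Emit:
send_rows([
  [[0.03, 0, 0, 0, 0, 0, 0.05], [0.055, 0, 0, 0, 0, 0, 0.05], [0.07, 0, 0, 0, 0, 0, 0.05], [0.07, 0, 0, 0, 0, 0, 0.05], [0.07, 0, 0, 0, 0, 0, 0.0], [0.07, 0, 0, 0, 0, 0, 0.0], [0.07, 0, 0, 0, 0, 0, 0.0], [0.07, 0, 0, 0, 0, 0, 0.0]],
], newtons=110)

```text
time: 33.85
eef_pos: [0.5384, -0.3082, 0.1188]
orientation: [0.489, 0.509, -0.489, 0.512]
contact_force: [-0.1, 0.3, 6.6]
grip_width: 0.0147
```

Emit:
send_rows([
  [[-0.02, 0, 0, 0, 0, 0, 0.0], [-0.06, 0, 0, 0, 0, 0, 0.0], [-0.1, 0, 0, 0, 0, 0, 0.0], [-0.14, 0, 0, 0, 0, 0, 0.0], [-0.175, 0, 0, 0, 0, 0, 0.0], [-0.175, 0, 0, 0, 0, 0, 0.0], [-0.175, 0, 0, 0, 0, 0, 0.0]],
])

```text
time: 34.55
eef_pos: [0.5371, -0.3073, 0.2918]
orientation: [0.489, 0.51, -0.489, 0.511]
contact_force: [-0.0, -0.3, -2.3]
grip_width: 0.0146
```

```bash
python3 - <<'E'
from lib import *
y=np.radians(4.1)
go((.5665,-.1250,.290),4.1)
E
```

```text
eef [ 0.5371 -0.3073  0.2918] shift [ 0.0016  0.0371 -0.1809] turn [-0.0287  0.0013 -0.0018] F [-0.  -0.3 -2.3] t 34.55 grip 0.0146
```

Emit:
send_rows([
  [[0, 0.008, -0.045, -0.01, 0, 0, 0.0], [0, 0.016, -0.09, -0.02, 0, 0, 0.0], [0, 0.026, -0.135, -0.0287, 0, 0, 0.0], [0, 0.035, -0.17, -0.0287, 0.001, -0.002, 0.0], [0.03, 0.037, -0.181, -0.0287, 0.001, -0.002, 0.0], [0.07, 0.037, -0.181, -0.0287, 0.001, -0.002, 0.0], [0.11, 0.037, -0.181, -0.0287, 0.001, -0.002, 0.0], [0.125, 0.037, -0.181, -0.0287, 0.001, -0.002, 0.0]],
])

```text
time: 35.35
eef_pos: [0.562, -0.1227, 0.1591]
orientation: [0.48, 0.522, -0.483, 0.513]
contact_force: [-2.0, 0.5, -2.6]
grip_width: 0.015
```

Emit:
send_rows([
  [[0, 0, 0, 0, 0, 0, 0.0], [0, 0, 0, 0, 0, 0, 0.0], [0, 0, 0, 0, 0, 0, 0.0]],
])

```text
time: 35.65
eef_pos: [0.5679, -0.1257, 0.169]
orientation: [0.482, 0.516, -0.482, 0.519]
contact_force: [-0.3, 0.3, -1.8]
grip_width: 0.0148
```

```bash
python3 - <<'E'
from lib import *
go((.5665,-.1250,.127),4.1)
snap('wrist','wrist25');crop('wrist25',160,120,400,300,'w25c')
E
```

```text
eef [ 0.5679 -0.1257  0.169 ] shift [ 0.042  -0.0015 -0.0008] turn [-0.0003  0.0016 -0.0029] F [-0.3  0.3 -1.8] t 35.65 grip 0.0148
w25c 3.3333333333333335
```

View pics/w25c.png

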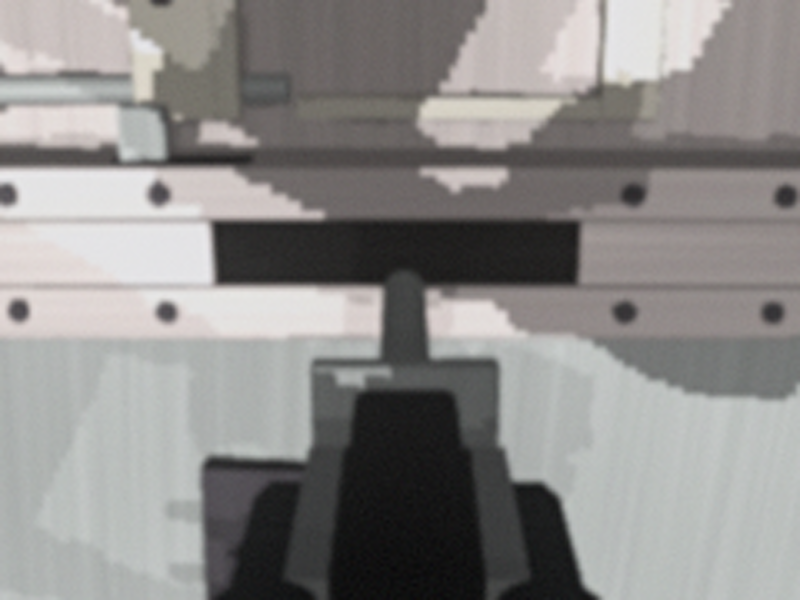

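Emit:
send_rows([
  [[0.015, -0.001, -0.0008, 0, 0.001, -0.003, 0.0], [0.03, -0.001, -0.0008, 0, 0.001, -0.003, 0.0], [0.038, -0.001, -0.0008, 0, 0.001, -0.003, 0.0], [0.041, -0.001, -0.0008, 0, 0.001, -0.003, 0.0], [0.042, -0.001, -0.0008, 0, 0.001, -0.003, 0.0], [0.042, -0.001, -0.0008, 0, 0.001, -0.003, 0.0]],
])

```text
time: 36.3
eef_pos: [0.5656, -0.1238, 0.1266]
orientation: [0.481, 0.519, -0.482, 0.516]
contact_force: [-5.6, 2.5, 15.0]
grip_width: 0.0149
```

Emit:
send_rows([
  [[0.0015, 0, 0, 0, 0, 0, 0.0], [0.0015, 0, 0, 0, 0, 0, 0.0]],
])

```text
time: 36.5
eef_pos: [0.5665, -0.1239, 0.1266]
orientation: [0.482, 0.518, -0.482, 0.517]
contact_force: [-5.0, 3.4, 19.7]
grip_width: 0.0148
```

Emit:
send_rows([
  [[-0.0018, 0, 0.0005, 0, 0, 0, 0.0], [-0.0018, -0.001, 0.001, 0, 0, 0, 0.0], [-0.0018, -0.002, 0.001, 0, 0, 0, 0.0], [-0.0018, -0.003, 0.001, 0, 0, 0, 0.0], [-0.0018, -0.004, 0.001, 0, 0, 0, 0.0], [-0.0018, -0.005, 0.001, 0, 0, 0, 0.0]],
])

```text
time: 37.1
eef_pos: [0.5632, -0.1253, 0.1267]
orientation: [0.483, 0.517, -0.481, 0.518]
contact_force: [3.7, 2.1, 5.7]
grip_width: 0.0149
```

Emit:
send_rows([
  [[0, -0.001, 0, 0, 0, 0, 0.0], [0, -0.002, 0, 0, 0, 0, 0.0], [0, -0.003, 0, 0, 0, 0, 0.0], [0, -0.004, 0, 0, 0, 0, 0.0], [0, -0.005, 0, 0, 0, 0, 0.0]],
])

```text
time: 37.6
eef_pos: [0.5573, -0.1263, 0.1261]
orientation: [0.482, 0.517, -0.482, 0.518]
contact_force: [0.9, 0.5, -0.1]
grip_width: 0.0149
```

Emit:
send_rows([
  [[0.001, 0, 0, 0, 0, 0, 0.0], [0.0015, 0, 0, 0, 0, 0, 0.0], [0.0015, 0, 0, 0, 0, 0, 0.0]],
])

```text
time: 37.9
eef_pos: [0.5541, -0.1254, 0.1218]
orientation: [0.481, 0.52, -0.483, 0.515]
contact_force: [-0.4, -0.5, -1.9]
grip_width: 0.0151
```

Emit:
send_rows([
  [[0.002, 0, 0, 0, 0, 0, 0.0], [0.004, 0, 0, 0, 0, 0, 0.0], [0.005, 0, 0, 0, 0, 0, 0.0], [0.0065, 0, 0, 0, 0, 0, 0.0], [0.0065, 0, 0, 0, 0, 0, 0.0]],
])

```text
time: 38.4
eef_pos: [0.5552, -0.1257, 0.1166]
orientation: [0.481, 0.519, -0.483, 0.516]
contact_force: [-0.6, -0.0, -2.2]
grip_width: 0.0149
```

Emit:
send_rows([
  [[0.0, 0, 0, 0, 0, 0, 0.0], [0.0, 0, 0, 0, 0, 0, 0.0], [0, 0, 0, 0, 0, 0, 0.0], [0, 0, 0, 0, 0, 0, 0.0]],
])

```text
time: 38.8
eef_pos: [0.5554, -0.1258, 0.1169]
orientation: [0.481, 0.519, -0.482, 0.516]
contact_force: [0.9, -0.2, -1.3]
grip_width: 0.0148
```

Emit:
send_rows([
  [[0.0012, 0, 0, 0, 0, 0, 0.0], [0.0012, 0, 0, 0, 0, 0, 0.0], [0.0012, 0, 0, 0, 0, 0, 0.0], [0.0012, 0, 0, 0, 0, 0, 0.0], [0.0012, 0, 0, 0, 0, 0, 0.0]],
])

```text
time: 39.3
eef_pos: [0.5554, -0.1258, 0.1157]
orientation: [0.481, 0.519, -0.482, 0.516]
contact_force: [-0.1, 0.1, -1.5]
grip_width: 0.0148
```

Emit:
send_rows([
  [[0, 0.003, 0, 0, 0, 0, 0.0], [0, 0.006, 0, 0, 0, 0, 0.0], [0, 0.009, 0, 0, 0, 0, 0.0], [0, 0.012, 0, 0, 0, 0, 0.0], [0, 0.014, 0, 0, 0, 0, 0.0], [0, 0.016, 0, 0, 0, 0, 0.0], [0, 0.016, 0, 0, 0, 0, 0.0]],
])

```text
time: 40.0
eef_pos: [0.5697, -0.1247, 0.1152]
orientation: [0.48, 0.52, -0.484, 0.515]
contact_force: [-5.8, -0.8, 2.0]
grip_width: 0.0153
```

Emit:
send_rows([
  [[0, 0.002, 0, 0, 0, 0, 0.0], [0, 0.004, 0, 0, 0, 0, 0.0], [0, 0.004, 0, 0, 0, 0, 0.0]],
])

```text
time: 40.3
eef_pos: [0.5735, -0.1244, 0.1151]
orientation: [0.48, 0.521, -0.484, 0.515]
contact_force: [-6.1, -0.7, 2.5]
grip_width: 0.0148
```

Emit:
send_rows([
  [[0, 0.001, 0, 0, 0, 0, 0.0], [0, 0.002, 0, 0, 0, 0, 0.0], [0, 0.003, 0, 0, 0, 0, 0.0], [0, 0.003, 0, 0, 0, 0, 0.0]],
])

```text
time: 40.7
eef_pos: [0.5763, -0.1242, 0.115]
orientation: [0.48, 0.521, -0.484, 0.515]
contact_force: [-6.7, -0.4, 2.6]
grip_width: 0.0148
```

Emit:
send_rows([
  [[0, 0.001, 0, 0, 0, 0, 0.0], [0, 0.002, 0, 0, 0, 0, 0.0], [0, 0.002, 0, 0, 0, 0, 0.0]],
])

```text
time: 41.0
eef_pos: [0.5773, -0.1241, 0.1149]
orientation: [0.479, 0.521, -0.484, 0.514]
contact_force: [-9.8, -0.8, 4.3]
grip_width: 0.0148
```

Emit:
send_rows([
  [[0, 0.001, 0, 0, 0, 0, 0.0], [0, 0.002, 0, 0, 0, 0, 0.0], [0, 0.003, 0, 0, 0, 0, 0.0], [0, 0.003, 0, 0, 0, 0, 0.0], [0, 0.003, 0, 0, 0, 0, 0.0]],
])

```text
time: 41.5
eef_pos: [0.5784, -0.124, 0.1146]
orientation: [0.478, 0.523, -0.485, 0.513]
contact_force: [-15.0, -0.8, 9.4]
grip_width: 0.0145
```

```bash
python3 - <<'E'
from lib import *
W,_=snap('wrist','wrist26');crop('wrist26',130,0,450,240,'w26c')
snap('scene','scene26');crop('scene26',200,150,370,310,'s26c')
E
```

```text
w26c 2.5
s26c 3.75
```

View pics/w26c.png

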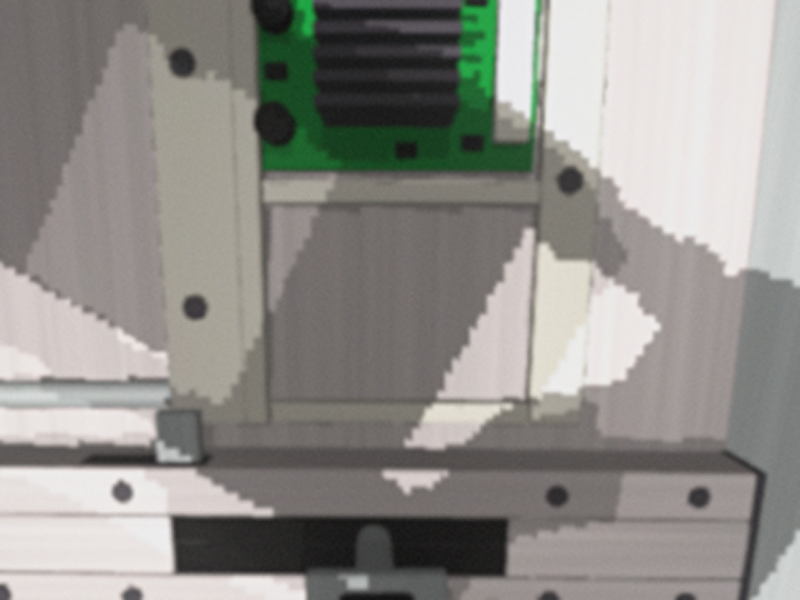

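View pics/s26c.png

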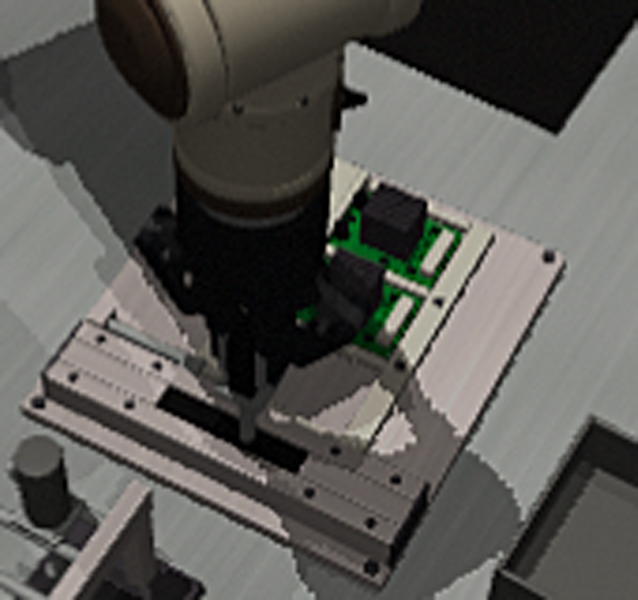

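```bash
python3 - <<'E'
from lib import *
W=load('wrist','wrist26'); y=np.radians(4.1); ux=np.array([np.cos(y),np.sin(y)])
print(plane(W,[(130+182/2.5,62/2.5),(130+195/2.5,307/2.5)],.028)[:,:2]@ux)
go((.5765,-.124,.29),4.1)
E
```

```text
[0.51487617 0.51474818]
eef [ 0.5784 -0.124   0.1146] shift [-0.1753 -0.005  -0.0007] turn [ 0.001  -0.0027  0.0176] F [-15.   -2.    8.6] t 41.6 grip 0.0147
```

Emit:
send_rows([
  [[0, -0.002, 0, 0, 0, 0, 0.0], [0, -0.004, 0, 0, 0, 0, 0.0], [0, -0.006, 0, 0, 0, 0, 0.0], [0, -0.006, 0, 0, 0, 0, 0.0], [0, -0.006, 0, 0, 0, 0, 0.0]],
])

```text
time: 42.1
eef_pos: [0.5762, -0.1241, 0.1148]
orientation: [0.48, 0.52, -0.483, 0.515]
contact_force: [-5.7, -0.9, -0.8]
grip_width: 0.015
```

Emit:
send_rows([
  [[0, -0.001, 0, 0, 0, 0, 0.0], [0, -0.0025, 0, 0, 0, 0, 0.0], [0, -0.0025, 0, 0, 0, 0, 0.0]],
])

```text
time: 42.4
eef_pos: [0.5754, -0.1243, 0.1159]
orientation: [0.482, 0.518, -0.482, 0.517]
contact_force: [-1.2, 0.0, -2.2]
grip_width: 0.0147
```

Emit:
send_rows([
  [[-0.02, 0, 0, 0, 0, 0, 0.0], [-0.06, 0, 0, 0, 0, 0, 0.0], [-0.1, 0, 0, 0, 0, 0, 0.0], [-0.14, 0, 0, 0, 0, 0, 0.0], [-0.178, 0, 0, 0, 0, 0, 0.0], [-0.178, 0, 0, 0, 0, 0, 0.0], [-0.178, 0, 0, 0, 0, 0, 0.0]],
])

```text
time: 43.1
eef_pos: [0.5769, -0.1248, 0.2954]
orientation: [0.482, 0.517, -0.482, 0.518]
contact_force: [0.8, 0.3, -0.9]
grip_width: 0.0149
```

```bash
python3 - <<'E'
from lib import *
go((.5371,-.3070,.292),2.6)
snap('wrist','wrist27');crop('wrist27',220,190,340,310,'w27c')
E
```

```text
eef [ 0.5769 -0.1248  0.2954] shift [ 0.0034 -0.0527  0.1789] turn [ 0.0263  0.0003 -0.0009] F [ 0.8  0.3 -0.9] t 43.1 grip 0.0149
w27c 5.0
```

View pics/w27c.png

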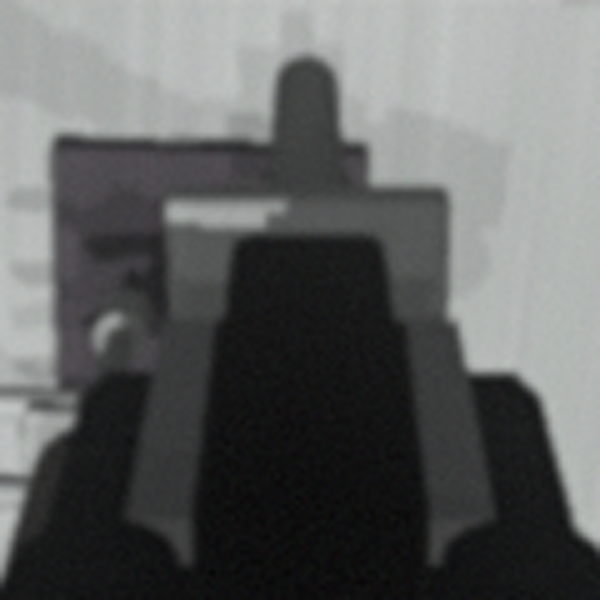

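Emit:
send_rows([
  [[0, -0.012, 0.045, 0.01, 0, 0, 0.0], [0, -0.025, 0.09, 0.02, 0, 0, 0.0], [0, -0.038, 0.135, 0.026, 0, 0, 0.0], [0.0, -0.05, 0.17, 0.026, 0, 0, 0.0], [0.003, -0.053, 0.179, 0.026, 0, 0, 0.0], [0.003, -0.053, 0.179, 0.026, 0, 0, 0.0], [0.003, -0.053, 0.179, 0.026, 0, 0, 0.0], [0.003, -0.053, 0.179, 0.026, 0, 0, 0.0]],
])

```text
time: 43.95
eef_pos: [0.5359, -0.3053, 0.2901]
orientation: [0.488, 0.513, -0.489, 0.51]
contact_force: [0.1, -0.3, -1.2]
grip_width: 0.0148
```

```bash
python3 - <<'E'
from lib import *
go((.5371,-.3073,.23),2.6)
E
```

```text
eef [ 0.5359 -0.3053  0.2901] shift [0.0601 0.0013 0.0022] turn [ 0.002  -0.0023  0.0041] F [ 0.1 -0.3 -1.2] t 43.95 grip 0.0148
```

Emit:
send_rows([
  [[0.02, 0.001, 0.0015, 0.002, -0.002, 0.004, 0.0], [0.05, 0.001, 0.0015, 0.002, -0.002, 0.004, 0.0], [0.06, 0.001, 0.0015, 0.002, -0.002, 0.004, 0.0], [0.06, 0.001, 0.0015, 0.002, -0.002, 0.004, 0.0], [0.06, 0.001, 0.0015, 0.002, -0.002, 0.004, 0.0], [0.06, 0.001, 0.0015, 0.002, -0.002, 0.004, 0.0]],
])

```text
time: 44.55
eef_pos: [0.5372, -0.3087, 0.2326]
orientation: [0.489, 0.51, -0.489, 0.512]
contact_force: [0.4, -0.5, -0.9]
grip_width: 0.0148
```

```bash
python3 - <<'E'
from lib import *
go((.5371,-.3073,.1185),2.6)
snap('side','side28');crop('side28',290,240,400,340,'d28c')
snap('scene','scene28');crop('scene28',160,220,260,320,'s28c')
E
```

```text
eef [ 0.5372 -0.3087  0.2326] shift [ 0.114  -0.0003 -0.0018] turn [-0.0015  0.0029 -0.0025] F [ 0.4 -0.5 -0.9] t 44.55 grip 0.0148
d28c 6.0
s28c 6.0
```

View pics/d28c.png

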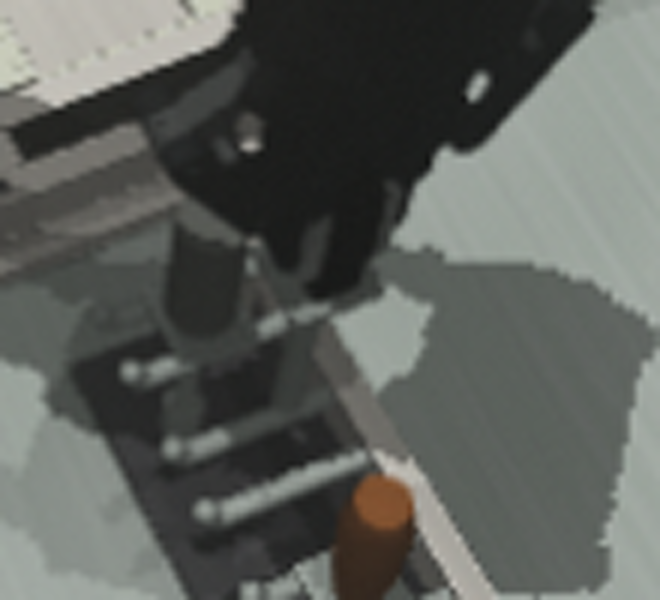

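View pics/s28c.png

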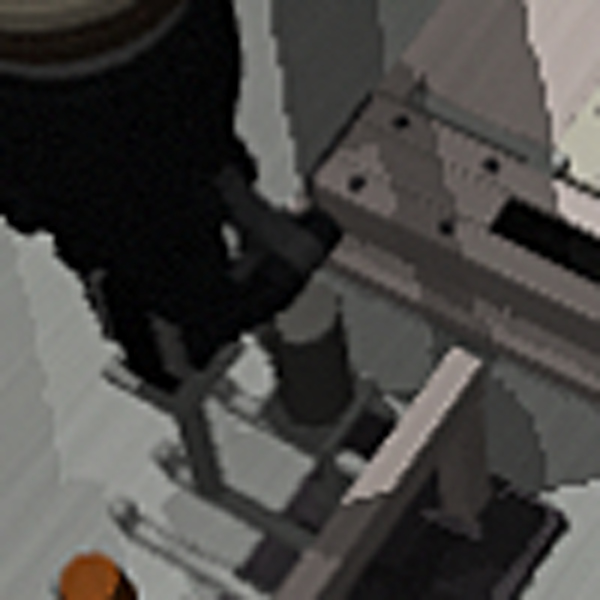

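Same picture as the first, good hanging. Lower the rest of the way.

Emit:
send_rows([
  [[0.03, 0, -0.0018, 0, 0.002, -0.002, 0.0], [0.06, 0, -0.0018, 0, 0.002, -0.002, 0.0], [0.085, 0, -0.0018, 0, 0.002, -0.002, 0.0], [0.1, 0, -0.0018, 0, 0.002, -0.002, 0.0], [0.109, 0, -0.0018, 0, 0.002, -0.002, 0.0], [0.112, 0, -0.0018, 0, 0.002, -0.002, 0.0], [0.112, 0, -0.0018, 0, 0.002, -0.002, 0.0]],
])

```text
time: 45.35
eef_pos: [0.5369, -0.3072, 0.1197]
orientation: [0.489, 0.511, -0.489, 0.511]
contact_force: [-0.3, 0.8, -1.0]
grip_width: 0.0145
```

Emit:
send_rows([
  [[0.001, 0, 0, 0, 0, 0, 0.0], [0.001, 0, 0, 0, 0, 0, 0.0], [0.001, 0, 0, 0, 0, 0, 0.05], [0.001, 0, 0, 0, 0, 0, 0.05], [0.001, 0, 0, 0, 0, 0, 0.05], [0.001, 0, 0, 0, 0, 0, 0.05]],
])

```text
time: 45.95
eef_pos: [0.5362, -0.3066, 0.1176]
orientation: [0.489, 0.512, -0.489, 0.51]
contact_force: [-0.7, -0.1, -0.6]
grip_width: 0.0499
```

Emit:
send_rows([
  [[-0.02, 0, 0, 0, 0, 0, 0.05], [-0.05, 0, 0, 0, 0, 0, 0.05], [-0.09, 0, 0, 0, 0, 0, 0.05], [-0.13, 0, 0, 0, 0, 0, 0.05], [-0.15, 0, 0, 0, 0, 0, 0.05], [-0.15, 0, -0.03, 0, 0, 0, 0.05], [-0.15, 0, -0.08, 0, 0, 0, 0.05], [-0.15, 0, -0.13, 0, 0, 0, 0.05]],
])

```text
time: 46.75
eef_pos: [0.5306, -0.176, 0.2677]
orientation: [0.489, 0.511, -0.49, 0.51]
contact_force: [1.0, 0.8, 0.7]
grip_width: 0.0502
```

Emit:
send_rows([
  [[-0.02, 0, -0.05, 0, 0, 0, 0.05], [-0.02, 0, -0.1, 0, 0, 0, 0.05], [-0.02, 0, -0.15, 0, 0, 0, 0.05], [-0.02, 0, -0.2, 0, 0, 0, 0.05], [-0.02, 0, -0.25, 0, 0, 0, 0.05], [-0.02, 0, -0.25, 0, 0, 0, 0.05], [-0.02, 0, -0.25, 0, 0, 0, 0.05]],
])

```text
time: 47.45
eef_pos: [0.5198, 0.0738, 0.2881]
orientation: [0.488, 0.512, -0.489, 0.511]
contact_force: [0.6, -0.7, -0.7]
grip_width: 0.0497
```

```bash
python3 - <<'E'
from lib import *
go((.5,0,.3))
for n in('wrist','scene','side'): snap(n,n+'30')
crop('wrist30',150,40,430,300,'w30c')
crop('scene30',140,170,380,350,'s30c');crop('side30',290,250,400,390,'d30c')
E
```

```text
eef [0.5198 0.0738 0.2881] shift [-0.0119 -0.0233  0.0728] F [ 0.6 -0.7 -0.7] t 47.45 grip 0.0497
w30c 2.3076923076923075
s30c 3.3333333333333335
d30c 4.285714285714286
```

View pics/w30c.png

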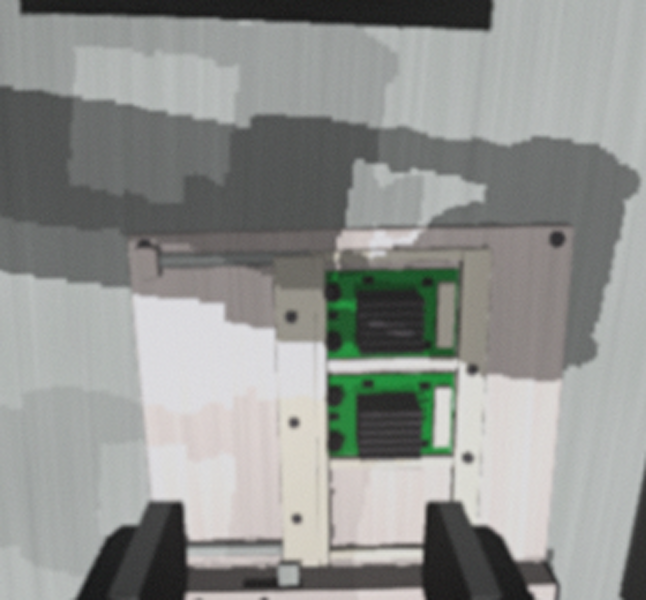

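View pics/s30c.png

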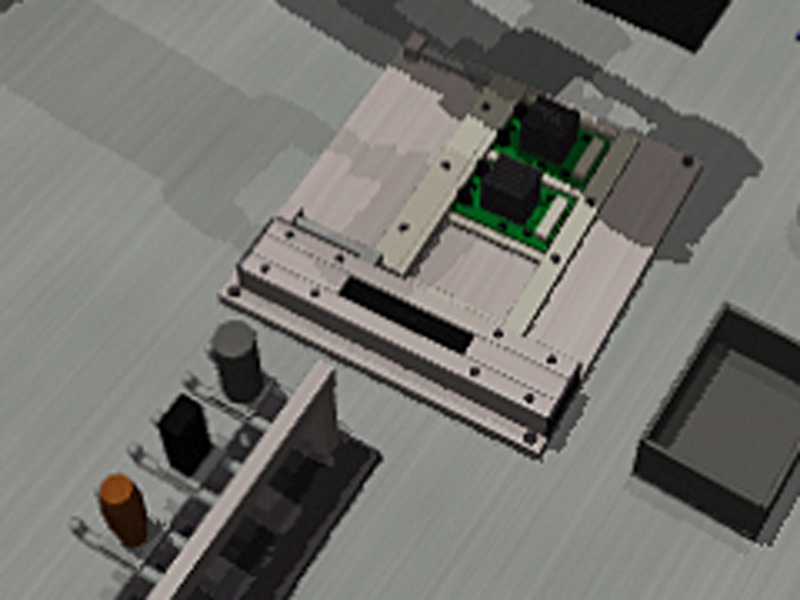

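View pics/d30c.png

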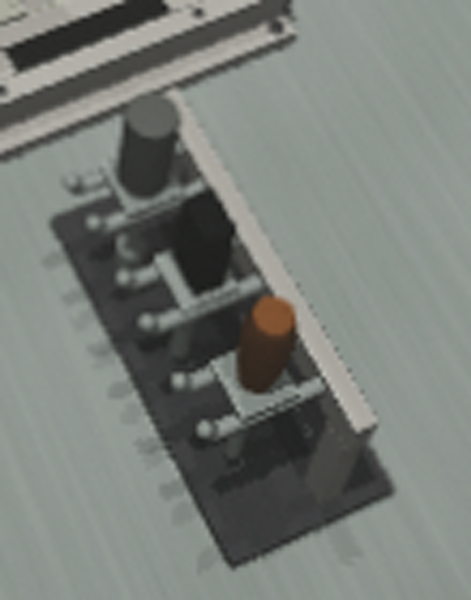

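```bash
python3 - <<'E'
from lib import *
W=load('wrist','wrist30'); y=np.radians(4.1); ux=np.array([np.cos(y),np.sin(y)]);uy=np.array([-ux[1],ux[0]])
P=plane(W,[(150+a/2.3077,40+b/2.3077) for a,b in((291,317),(293,423),(296,519))],.028)[:,:2];print(P@ux)
B=plane(W,[(150+a/2.3077,40+b/2.3077) for a,b in((460,268),(458,357),(455,372),(453,458))],.018)[:,:2];print('board +x corners u',B@ux,'v',B@uy)
S=load('scene','scene30');D=load('side','side30')
for n,a,b in(('key',(183,410),(203,190)),):
    print(tri([S,D],[(140+a[0]/3.333,170+a[1]/3.333),(290+b[0]/4.2857,250+b[1]/4.2857)]))
from bench import manip
manip.hand_in()
E
```

```text
[0.51522512 0.5145064  0.51449295]
board +x corners u [0.60923361 0.61000288 0.60860986 0.60950058] v [ 0.04725442 -0.00394157 -0.01290639 -0.06687246]
(array([ 0.537754  , -0.29958976,  0.15992942]), [np.float64(0.002344931566579604), np.float64(0.002344931566579686)])
the job is handed in; nothing more can be done
```

The job is done and handed in at about 47.5 s of robot time; hand-in gives no verdict, so the checks below are my own.

- **Opening:** I took the key from its hook and felt the notch while dragging toward the far end. I stopped there with the clamp closed, drew it open (measured travel 19.9 mm) and hung the key back.
- **Loading:** Only two green modules were on the mat. Both went flat into neighbouring nests, leaving the nest nearest the housing empty. I did not go near the red and blue look-alikes.
- **Closing:** I felt the notch again, stopped with the clamp open, drew it closed and hung the key back.

Last checks from the camera pictures:

- **Clamp:** The clamp bar is back within about 0.5 mm of where it started closed.
- **Modules:** Both boards lie flat between the fences and up to the far stop. Their centres are about 1.7 mm or less off the nest centre lines.
- **Key:** It hangs upright on the middle hook and the gripper is clear of everything. One reading disagreed: the last rough two-view fix on the handle top was about 7 mm off sideways. The pixels were roughly picked (2.3 mm ray mismatch), and the handle's +y side may have been picked instead of the top. The release pose matched the pick-up pose within about 2 mm.
- **Neighbours:** The tools beside the key look undisturbed, and so does the parts bin. The bottle is outside the final crops, and the arm was never near it.

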